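# Sort the copper-plated fittings into their drying trays

## Task

Put each of the four copper-plated fittings into the blue drying tray of its own shape and size (large knob in the large round tray, small knob in the small round tray, square post cap in the square tray, bar pull in the oblong tray), each standing upright, flat on the floor of its tray. Leave the bare steel fittings where they stand, as they still have to be plated.

Things in the scene. Friction and masses are not known exactly. Their poses are not given: they have to be found in the camera images.
- copper_large_knob_center (a point): Copper-coloured round cabinet knob standing upright on a flat base, loose: diameter 46 mm at the base (lowest 6 mm) and at the head (16 to 30 mm up), slightly waisted between, 32 mm high. The larger of the two copper knobs; mass about 120 g. Origin of this point: on its upright axis, half-way up (16 mm above its underside); z axis up along the part.
- copper_small_knob_center (a point): Copper-coloured round cabinet knob standing upright on a flat base, loose: diameter 28 mm at the base (lowest 6 mm) and at the head (16 to 30 mm up), slightly waisted between, 32 mm high. The smaller of the two copper knobs; mass about 60 g. Origin of this point: on its upright axis, half-way up (16 mm above its underside); z axis up along the part.
- copper_post_cap_center (a point): Copper-coloured square post cap, loose: 36x36 mm with straight sides up to 24 mm, low stepped top, 32 mm high overall. Its x and y axes are square to its sides; mass about 100 g. Origin of this point: on its upright axis, half-way up (16 mm above its underside); z axis up along the part.
- copper_bar_pull_center (a point): Copper-coloured bar-shaped drawer pull, loose, standing on its two round feet: the bar is 70 mm long (along its x axis), 16 mm wide (along y) and fills the height from 16 to 32 mm; the feet, up to 16 mm in diameter, stand 26 mm either side of the middle; 32 mm high overall; mass about 90 g. Origin of this point: on its upright axis, half-way up (16 mm above its underside); z axis up along the part.
- steel_small_knob_center (a point): Bare grey steel round cabinet knob standing upright on a flat base, loose: diameter 28 mm at the base (lowest 6 mm) and at the head (16 to 30 mm up), slightly waisted between, 32 mm high. Not plated yet: stays where it is. Origin of this point: on its upright axis, half-way up (16 mm above its underside); z axis up along the part.
- steel_post_cap_center (a point): Bare grey steel square post cap, loose: 36x36 mm with straight sides up to 24 mm, low stepped top, 32 mm high overall. Not plated yet: stays where it is. Origin of this point: on its upright axis, half-way up (16 mm above its underside); z axis up along the part.
- large_round_tray: Larger round blue drying tray, inner diameter 66 mm, outer 72 mm, fixed to the worktop. Floor 4 mm thick, rim 3 mm thick, rim top 10 mm above the worktop. Origin: centre of its underside, on the worktop; z up. It takes its part in any yaw.
- small_round_tray: Smaller round blue drying tray, inner diameter 46 mm, outer 52 mm, fixed to the worktop. Floor 4 mm thick, rim 3 mm thick, rim top 10 mm above the worktop. Origin: centre of its underside, on the worktop; z up. It takes its part in any yaw.
- square_tray: Square blue drying tray, inside 54x54 mm, outside 60x60 mm, sides along its x and y axes, fixed to the worktop. Floor 4 mm thick, rim 3 mm thick, rim top 10 mm above the worktop. Origin: centre of its underside, on the worktop; z up. It takes its part in any yaw, even cornerwise.
- oblong_tray: Oblong blue drying tray, inside 90 mm (along its x axis) by 34 mm (along y), outside 96x40 mm, fixed to the worktop. Floor 4 mm thick, rim 3 mm thick, rim top 10 mm above the worktop. Origin: centre of its underside, on the worktop; z up. It takes its part lengthwise only: the bar's x axis along the tray's x axis, either way round.
Mind the look-alikes: they are no part of the job. Leave any yellow look-alike of the part that bears copper_large_knob_center alone.

How it is judged:
By the outcome, as a careful person would: the job done as asked, in the order asked, and still so for the second after the job is handed in, with the robot touching nothing.
It also fails if it takes over 117 s, if anything falls off the work surface, if the arm or the gripper's body presses on something with over 40 N, if the wrist force passes 120 N, or if a joint passes its speed limit or range.

## Robot

A 6-joint arm with a two-finger parallel gripper is mounted at the origin on a cart in front of the work surface, level with it; the furniture and walls round the work are solid. World frame = base frame: x ahead of the robot, y to its left, z up, the work surface at z = 0. Lengths are in mm, angles in degrees, forces in N, time in s.
With the tool pointing down it reaches from about 400 to 925 mm from the base axis. Payload 12.5 kg.
Tool frame: the origin (TCP) lies midway between the tips of the shut fingers; the grasp point (between the pads) lies 19 mm behind it; x points along the fingers, z is the direction in which the jaws open and shut, and the axes are right-handed (so a half turn about x gives the same grasp; the last joint's range is limited). The gripper opens to 95 mm and grips with 3 to 60 N. Pads are 20 mm wide; open, the fingers measure 119 mm over their backs; the gripper's body (75 mm by 180 mm) begins 59 mm behind the grasp point.
Start: joints at [-6.05, 28.126, 89.318, -0, 62.55, -6.05], TCP at [625.02, 0.021, 187.361] pointing down, gripper open.
Joint ranges: [-177.58, 177.58], [-47.91, 125.51], [2.72, 160], [-65.01, 245.01], [3.68, 167.84], [-153.87, 153.87]. Speed limits (degrees/s): [127.2, 127.2, 159.86, 180, 180, 180].

## Interface

Orientations are given as [roll, pitch, yaw] about the fixed x, y, z axes, in that order (R = Rz(yaw) Ry(pitch) Rx(roll)).
In Python, from station import env gives the robot as it stands.
- The arm moves only by the tool play_rows, never from a script. Its argument "commands" is one flat list of numbers, 4 for each row, row after row: the shift along the tool's x, y, z in m, then the turn about the tool's x in degrees. A call has 1 to 10 rows; each row is the pose to reach, as a shift and turn from the pose measured when the call began, along the tool's axes at that moment; what a row does not reach only later rows make up. A row lasts 1/12 s, in which the tool goes at most 41.7 mm and 7.16 degrees, less where a joint would pass 70% of its speed; a pose out of reach is approached as far as the arm can. A call with a gripper value outside its range is refused whole. "fingers" is the opening, from 0 (shut) to 1 (fully open), set as the call begins (left out, the last holds). The fingers move at their own pace and stop on an object; "force" is the grip in N (left out, the last holds). Time passes only in rows, so rows that repeat a pose let the fingers close. It gives the time, the measured TCP pose, the force and the opening at its end, in the units of the state.
- env.state(): the state, without advancing time (a new reading comes with each control period).
- env.capture(name): name is "scene" or "side" or "wrist"; returns the picture (384x512x3 uint8, red, green, blue); there is no depth.
- env.camera_params(name): a dict with "vertical_fov" (degrees; the focal length in pixels is half the picture's height over the tangent of half this angle, whatever the lens; pixels are square), "cx", "cy" (the principal point, pixels), "R" (3x3) and "t" (3): a world point X has camera coordinates R X + t. Camera axes: x right, y down, z forward; pixel columns grow to the right and rows downward; lengths in mm; the calibration is good to about 2 mm. A picture is of the moment at which its call begins: read the wrist's pose just before it. camera_params takes no time and is no camera call; for the wrist camera it gives the pose at the moment of the call.
- env.close_job(): hands the job in, once; it reports no verdict.
The state is a dict: "time": time; "joint_pos": joint angles; "qvel": joint speeds; "effort": joint torques, N m; "position": TCP position; "ee_rot": TCP orientation; "wrist_force": force on the tool from outside, world axes, zero at the start; "torque": the same for the moment, N m; "opening": opening from 0.0 (shut) to 1.0 (fully open).
Only numpy, scipy, OpenCV 4.12 (cv2) and the standard library are available. Lean on these libraries where they do the work, as an engineer would, in place of code of your own. Each camera call takes 0.05 s, during which the arm holds its last target.

## Working session

There is one attempt and no reset: what is moved stays moved. The work goes in short steps, Python scripts to look and compute and a tool call to move; the robot and the scene stay as the last step left them, time stands still between calls to the robot, and variables do not carry over. Pictures are saved under pics/ and viewed, and the job is handed in when it is done.

Besides the shell and the picture viewer there is one more tool, called as a command line: name --argument value ..., lists and objects as JSON in quotes. play_rows: Moves the arm, as the interface text tells. Its arguments: {"type":"object","properties":{"commands":{"type":"array"},"fingers":{"type":"number"},"force":{"type":"number"}},"required":["commands"]}

```bash
ls; mkdir -p pics; python3 - <<'E'
from station import env
import cv2
s=env.state(); print(s)
for n in("scene","side","wrist"):
    p=env.camera_params(n); print(n,p)
    cv2.imwrite(f"pics/{n}0.png",cv2.cvtColor(env.capture(n),cv2.COLOR_RGB2BGR))
E
```

```text
pics
{'time': 0.0, 'joint_pos': array([-6.04913925e+00,  2.81650847e+01,  8.93502408e+01,  3.56777061e-04,
        6.25489309e+01, -6.05082761e+00]), 'qvel': array([0.04747881, 0.10398558, 0.08221557, 0.01795336, 0.047558  ,
       0.01790221]), 'effort': array([-9.52334158e-04, -6.12640929e+01, -2.58175153e+01,  6.92750537e-02,
        4.83079045e-02, -1.38641695e-05]), 'position': array([6.24726832e+02, 6.74604882e-02, 1.86750908e+02]), 'ee_rot': array([173.66703022,  89.93574279, 173.66855393]), 'wrist_force': array([ 0.0347051 , -0.79040727, -0.26630386]), 'torque': array([ 0.00028746, -0.074864  , -0.00090966]), 'opening': 0.9979899038110144}
scene {'vertical_fov': 54.07873084092148, 'cx': 259.55051854356213, 'cy': 190.7053193090912, 'R': array([[ 0.87954189, -0.47520451,  0.02422262],
       [-0.21683521, -0.44560758, -0.86857146],
       [ 0.42354285,  0.75869267, -0.49497161]]), 't': array([-510.5352933 ,  168.51286616,  769.36857777])}
side {'vertical_fov': 46.48463090276153, 'cx': 261.04551069608704, 'cy': 192.66953841836653, 'R': array([[ 0.96586177, -0.25895601,  0.00726759],
       [-0.12242137, -0.48097532, -0.86814501],
       [ 0.2283069 ,  0.83761837, -0.49625742]]), 't': array([-595.39786607,   91.39258478, 1107.25686487])}
wrist {'vertical_fov': 65.98738519399569, 'cx': 255.06243246452644, 'cy': 189.42026170999264, 'R': array([[ 9.99999757e-01, -6.45910425e-04,  2.61984020e-04],
       [-6.90351313e-04, -9.69675425e-01,  2.44395362e-01],
       [ 9.61819533e-05, -2.44395484e-01, -9.69675636e-01]]), 't': array([-625.27293166,  -27.39387   ,  389.56812608])}
```

View pics/scene0.png

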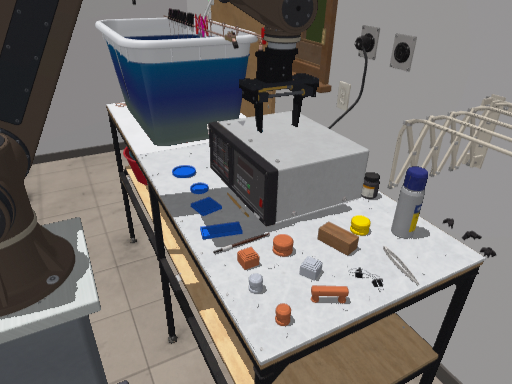

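View pics/side0.png

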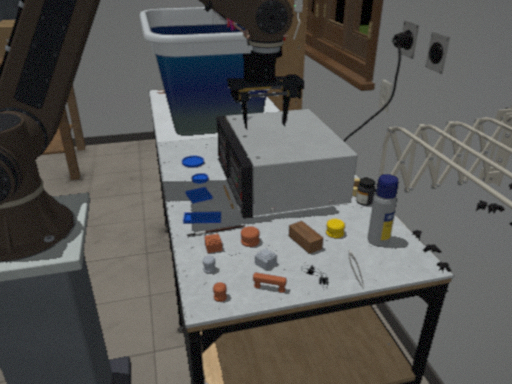

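View pics/wrist0.png

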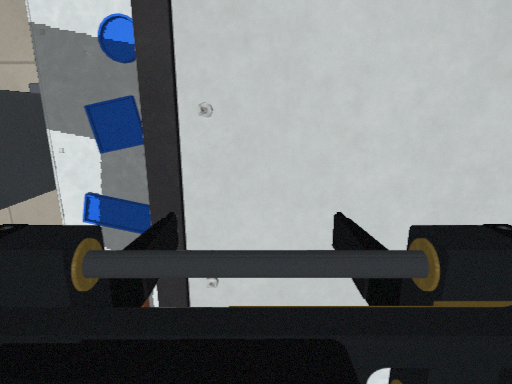

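The scene view shows the four blue trays in a row left of an instrument box (large round 184,172; small round 200,188; square 206,206; oblong 222,230). The fittings are at the near end: copper cap 248,258, large knob 283,244, small knob 283,314, bar 329,293, steel knob 256,283, steel cap 311,268 and the yellow look-alike 360,225. The arm starts above the box.

```bash
cat > h.py <<'E'
import numpy as np, cv2
from station import env
def K(p):
    f=192/np.tan(np.radians(p["vertical_fov"]/2)); return f,p["cx"],p["cy"]
def ray(p,uv,z):
    f,cx,cy=K(p); R=np.array(p["R"]);t=np.array(p["t"])
    C=-R.T@t; uv=np.atleast_2d(uv).astype(float)
    d=np.c_[(uv[:,0]-cx)/f,(uv[:,1]-cy)/f,np.ones(len(uv))]@R
    return C+d*((z-C[2])/d[:,2])[:,None]
def proj(p,X):
    f,cx,cy=K(p); c=np.atleast_2d(X)@np.array(p["R"]).T+p["t"]
    return np.c_[f*c[:,0]/c[:,2]+cx,f*c[:,1]/c[:,2]+cy]
def mask(rgb,col):
    h=cv2.cvtColor(rgb,cv2.COLOR_RGB2HSV)
    lo,hi=dict(blue=((105,180,60),(120,255,255)),copper=((4,120,90),(13,255,255)),yellow=((24,180,100),(34,255,255)))[col]
    return cv2.inRange(h,lo,hi)
def cnts(m,amin=40):
    c,_=cv2.findContours(m,cv2.RETR_EXTERNAL,cv2.CHAIN_APPROX_NONE)
    return [k[:,0,:] for k in c if cv2.contourArea(k)>amin]
E
python3 - <<'E'
from h import *
for n in("scene","side"):
    p=env.camera_params(n); im=cv2.cvtColor(cv2.imread(f"pics/{n}0.png"),cv2.COLOR_BGR2RGB)
    for col,z in(("blue",10),("copper",16)):
        for c in cnts(mask(im,col)):
            m=c.mean(0); w=ray(p,c,z); r=cv2.minAreaRect(w[:,:2].astype(np.float32))
            print(n,col,m.round(),len(c),"rect ctr",np.round(r[0]),"size",np.round(r[1]),"ang",round(r[2]))
# box corners by eye, scene px
p=env.camera_params("scene")
print(ray(p,[(275,221),(210,160)],0).round())
E
python3 -c "
import cv2
a=cv2.imread('pics/scene0.png')[120:330,140:400];cv2.imwrite('pics/crop0.png',cv2.resize(a,None,fx=2.8,fy=2.8))"
```

```text
scene blue [221. 230.] 96 rect ctr [440. -66.] size [48. 95.] ang 77
scene blue [206. 206.] 64 rect ctr [447.  52.] size [64. 68.] ang 12
scene blue [199. 188.] 41 rect ctr [464. 150.] size [59. 46.] ang 69
scene blue [184. 171.] 51 rect ctr [458. 270.] size [78. 64.] ang 70
scene blue [194.  83.] 290 rect ctr [ 945. 1318.] size [545. 723.] ang 90
scene blue [133.  80.] 104 rect ctr [ 582. 1592.] size [1027.  104.] ang 89
scene blue [115.  61.] 35 rect ctr [ 578. 2092.] size [613.  25.] ang 84
scene blue [155.  38.] 93 rect ctr [1126. 3070.] size [168. 433.] ang 89
scene copper [283. 314.] 56 rect ctr [ 433. -359.] size [49. 26.] ang 55
scene copper [329. 293.] 106 rect ctr [ 539. -357.] size [42. 75.] ang 63
scene copper [248. 258.] 60 rect ctr [ 448. -192.] size [47. 59.] ang 1
scene copper [282. 245.] 62 rect ctr [ 538. -187.] size [74. 44.] ang 60
scene copper [336. 235.] 170 rect ctr [ 665. -217.] size [74. 95.] ang 17
side blue [202. 217.] 83 rect ctr [440. -70.] size [45. 89.] ang 80
side blue [199. 195.] 56 rect ctr [449.  47.] size [57. 64.] ang 11
side blue [200. 178.] 33 rect ctr [465. 142.] size [46. 39.] ang 81
side blue [193. 161.] 45 rect ctr [460. 263.] size [68. 61.] ang 82
side blue [202.  71.] 104 rect ctr [ 664. 1341.] size [349. 104.] ang 85
side copper [218. 292.] 54 rect ctr [ 434. -360.] size [50. 22.] ang 80
side copper [269. 279.] 70 rect ctr [ 540. -348.] size [22. 67.] ang 61
side copper [212. 241.] 47 rect ctr [ 448. -187.] size [34. 49.] ang 0
side copper [248. 236.] 64 rect ctr [ 539. -189.] size [74. 39.] ang 77
[[583. -78.   0.]
 [571. 332.   0.]]
```

View pics/crop0.png

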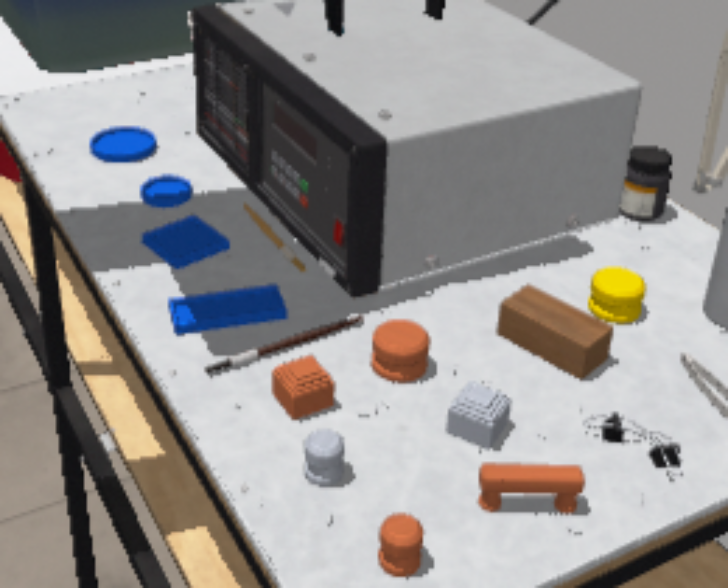

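```bash
cat >> h.py <<'E'
from scipy.spatial.transform import Rotation as Ro
def tool(s):
    return Ro.from_euler('xyz',s["ee_rot"],degrees=True).as_matrix(), np.array(s["position"])
def go(x,y,z,jaw=None):
    """print shift in tool axes (m) and turn to world TCP target; jaw= world direction angle (deg, mod 180) of jaw axis"""
    s=env.state();R,P=tool(s); d=R.T@(np.array([x,y,z])-P)/1000
    a=np.degrees(np.arctan2(R[1,2],R[0,2])); 
    print("pos",P.round(1),"jaw",round(a%180,2),"tool x",R[:,0].round(3),"j6",s["joint_pos"][5].round(1),"j1",s["joint_pos"][0].round(1),"t",round(s["time"],2),"open",round(s["opening"],3))
    if jaw is not None:
        t=(jaw-a+90)%180-90   # world yaw change wanted
        tx=-t if R[2,0]<0 else t
        print("shift",d.round(4),"turn",round(tx,2))
    else: print("shift",d.round(4))
E
python3 - <<'E'
from h import *
s=env.state();print(tool(s)[0].round(3))
p=env.camera_params("scene")
for z in (110,120,130,140,150,160):print(z,ray(p,[(277,170),(212,130)],z).round())
go(520,-400,320,0)
E
```

```text
[[-0.001 -0.     1.   ]
 [ 0.     1.     0.   ]
 [-1.     0.    -0.001]]
110 [[618. -18. 110.]
 [577. 318. 110.]]
120 [[608. -35. 120.]
 [567. 293. 120.]]
130 [[597. -52. 130.]
 [557. 268. 130.]]
140 [[586. -69. 140.]
 [548. 243. 140.]]
150 [[576. -86. 150.]
 [538. 218. 150.]]
160 [[ 565. -104.  160.]
 [ 528.  193.  160.]]
pos [6.248e+02 1.000e-01 1.869e+02] jaw 0.0 tool x [-0.001  0.    -1.   ] j6 -6.1 j1 -6.0 t 0.15 open 1.004
shift [-0.133  -0.4    -0.1049] turn 0.0
```

play_rows --commands '[-0.013,-0.038,-0.01,0,-0.026,-0.076,-0.02,0,-0.039,-0.114,-0.03,0,-0.052,-0.152,-0.04,0,-0.065,-0.19,-0.05,0,-0.078,-0.228,-0.06,0,-0.091,-0.266,-0.07,0,-0.104,-0.304,-0.08,0,-0.117,-0.342,-0.09,0,-0.133,-0.4,-0.105,0]'

```text
time: 0.98
position: [524.0, -382.6, 315.7]
ee_rot: [-161.1, 90.0, -161.1]
wrist_force: [0.6, 0.6, 1.0]
opening: 1.0
```

```bash
python3 - <<'E'
from h import *
go(520,-400,320,0)
E
```

```text
pos [ 524.  -382.6  315.7] jaw 0.0 tool x [-0. -0. -1.] j6 -42.0 j1 -42.0 t 0.98 open 1.0
shift [-0.0043 -0.0174 -0.004 ] turn 0.0
```

play_rows --commands '[-0.004,-0.028,-0.004,0,-0.004,-0.028,-0.004,0,-0.004,-0.028,-0.004,0,-0.004,-0.028,-0.004,0]'

```text
time: 1.32
position: [519.9, -410.1, 319.1]
ee_rot: [142.8, 89.9, 142.8]
wrist_force: [0.1, 0.8, -0.6]
opening: 0.998
```

```bash
python3 - <<'E'
from h import *
go(520,-410,320,0)
p=env.camera_params("wrist"); im=env.capture("wrist"); cv2.imwrite("pics/w1.png",im[:,:,::-1])
np.savez("w1.npz",R=p["R"],t=p["t"])
for c in cnts(mask(im,"copper")):
    w=ray(p,c,30); r=cv2.minAreaRect(w[:,:2].astype(np.float32))
    print(c.mean(0).round(),len(c),"ctr",np.round(r[0]),"size",np.round(r[1]),"ang",round(r[2],1))
print((-np.array(p["R"]).T@p["t"]).round())
E
```

```text
pos [ 519.9 -410.1  319.1] jaw 179.99 tool x [-0.001  0.001 -1.   ] j6 -44.0 j1 -44.0 t 1.32 open 0.998
shift [-0.0009  0.0001  0.0001] turn -0.01
[315. 242.] 54 ctr [ 627. -563.] size [20. 28.] ang 14.1
[288. 207.] 67 ctr [ 578. -495.] size [47. 22.] ang 58.2
[204. 126.] 46 ctr [ 437. -359.] size [27. 25.] ang 43.4
[267. 125.] 83 ctr [ 539. -358.] size [14. 68.] ang 61.0
[268.  12.] 94 ctr [ 540. -198.] size [38. 41.] ang 90.0
[208.  15.] 117 ctr [ 453. -197.] size [37. 35.] ang 90.0
[ 520. -342.  517.]
```

View pics/w1.png

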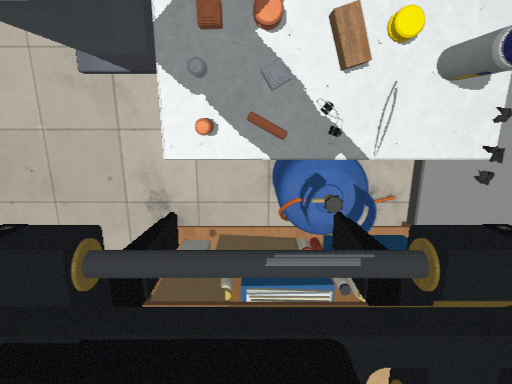

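play_rows --commands '[0,0.04,0,0,0,0.08,0,0,0,0.12,0,0,0,0.12,0,0,0,0.12,0,0,0,0.12,0,0]'

```text
time: 1.87
position: [520.5, -288.8, 319.7]
ee_rot: [164.0, 90.0, 164.2]
wrist_force: [0.2, -0.2, -0.2]
opening: 0.999
```

```bash
python3 - <<'E'
from h import *
go(520,-290,320,0)
p=env.camera_params("wrist"); im=env.capture("wrist"); cv2.imwrite("pics/w2.png",im[:,:,::-1])
for col in("copper","yellow"):
  for c in cnts(mask(im,col)):
    for z in (24,30):
        w=ray(p,c,z); r=cv2.minAreaRect(w[:,:2].astype(np.float32))
        print(col,c.mean(0).round(),len(c),"ctr",np.round(r[0],1),"size",np.round(r[1],1),"ang",round(r[2],1))
cv2.imwrite("pics/w2c.png",cv2.resize(im[0:230,140:440,::-1],None,fx=2.5,fy=2.5))
E
```

```text
pos [ 520.5 -288.8  319.7] jaw 0.15 tool x [-0.001  0.    -1.   ] j6 -35.5 j1 -35.4 t 1.87 open 0.999
shift [-0.0003 -0.0012 -0.0005] turn 0.15
copper [310. 280.] 53 ctr [ 625.  -521.1] size [39.6 12.5] ang 0.1
copper [310. 280.] 53 ctr [ 623.7 -517.4] size [39.1 12.4] ang 0.1
copper [287. 241.] 51 ctr [ 580.  -441.3] size [42.  13.5] ang 34.7
copper [287. 241.] 51 ctr [ 579.3 -438.6] size [41.5 13.3] ang 34.7
copper [206. 196.] 45 ctr [ 436.7 -357.4] size [30.9 25.6] ang 45.2
copper [206. 196.] 45 ctr [ 437.8 -355.8] size [30.6 25.3] ang 45.2
copper [265. 196.] 82 ctr [ 540.2 -357. ] size [19.2 69.3] ang 61.2
copper [265. 196.] 82 ctr [ 540.  -355.3] size [18.9 68.5] ang 61.2
copper [211.  96.] 85 ctr [ 451.6 -191.7] size [36.  33.5] ang 0.1
copper [211.  96.] 85 ctr [ 452.4 -192.1] size [35.6 33.1] ang 0.1
copper [267.  94.] 79 ctr [ 539.9 -188.6] size [41.5 42.5] ang 0.1
copper [267.  94.] 79 ctr [ 539.7 -189. ] size [41. 42.] ang 0.1
yellow [396. 106.] 90 ctr [ 747.4 -206.6] size [54.3 43.3] ang 0.1
yellow [396. 106.] 90 ctr [ 744.6 -206.7] size [53.6 42.8] ang 0.1
```

View pics/w2c.png

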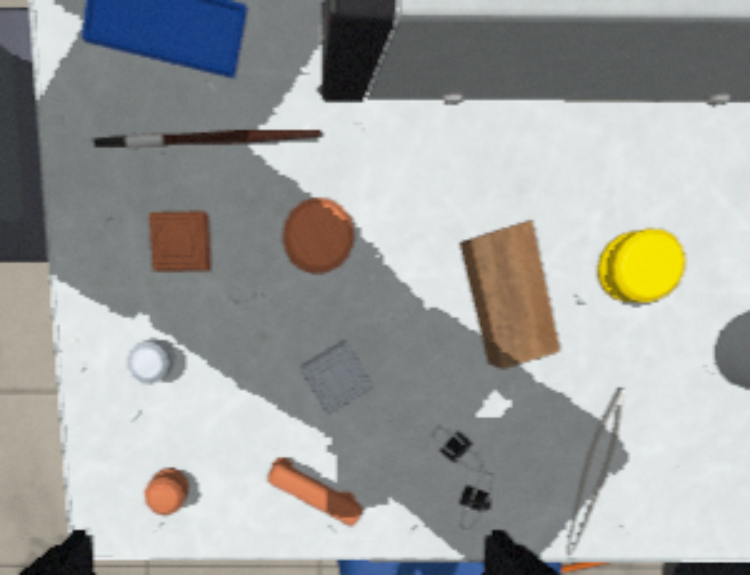

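The large knob is at about (540,−189) and the cap at (452,−192), square to the world axes. The bar is at (540,−355) with its long axis at −29°, and the small knob at about (437,−357). I'll start with the large knob.

```bash
python3 - <<'E'
from h import *
go(540,-189,90,135)
E
```

```text
pos [ 520.3 -289.6  319.3] jaw 0.09 tool x [-0.001  0.    -1.   ] j6 -35.5 j1 -35.4 t 1.92 open 0.998
shift [0.2294 0.1004 0.0201] turn 45.09
```

play_rows --commands '[0.028,0.014,0.003,6.5,0.056,0.028,0.006,13,0.085,0.043,0.009,19.5,0.114,0.058,0.012,26,0.143,0.072,0.015,32.5,0.172,0.086,0.018,39,0.2,0.1,0.02,45,0.229,0.1005,0.02,45,0.229,0.1005,0.02,45,0.229,0.1005,0.02,45]' --fingers 0.75 --force 25

```text
time: 2.75
position: [539.7, -189.5, 89.5]
ee_rot: [-159.6, 89.8, 155.5]
wrist_force: [0.5, 0.0, 0.8]
opening: 0.751
```

```bash
python3 - <<'E'
from h import *
go(540,-189,10,135)
p=env.camera_params("wrist"); im=env.capture("wrist"); cv2.imwrite("pics/w3.png",im[:,:,::-1])
E
```

```text
pos [ 539.7 -189.5   89.5] jaw 135.1 tool x [-0.003  0.002 -1.   ] j6 18.9 j1 -26.0 t 2.75 open 0.751
shift [0.0795 0.0007 0.0002] turn 0.1
```

View pics/w3.png

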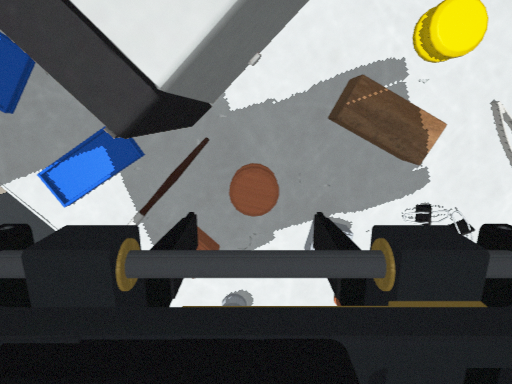

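The knob (254,190) lies centred between the fingertips (about 192 and 318), clear of its neighbours. Going down and closing.

play_rows --commands '[0.03,0.0005,0,0,0.06,0.0005,0,0,0.08,0.0005,0,0,0.08,0.0005,0,0,0.08,0.0005,0,0]'

```text
time: 3.22
position: [541.2, -190.4, 12.1]
ee_rot: [-126.5, 90.0, -171.4]
wrist_force: [0.2, 0.2, -0.0]
opening: 0.749
```

play_rows --commands '[0,0,0,0,0,0,0,0,0,0,0,0,0,0,0,0,0,0,0,0]' --fingers 0 --force 25

```text
time: 3.63
position: [541.5, -190.6, 12.8]
ee_rot: [11.7, 90.0, -33.2]
wrist_force: [-0.5, -0.1, 0.3]
opening: 0.453
```

play_rows --commands '[-0.03,0,0,0,-0.06,0,0,0,-0.1,0,0,0,-0.12,0,0,0,-0.12,0,0,0]'

```text
time: 4.05
position: [543.2, -191.2, 137.6]
ee_rot: [18.5, 89.5, -26.4]
wrist_force: [-0.9, -0.3, -0.7]
opening: 0.109
```

```bash
python3 - <<'E'
from h import *
go(440,-150,200,90)
p=env.camera_params("wrist"); im=env.capture("wrist"); cv2.imwrite("pics/w4.png",im[:,:,::-1])
E
```

```text
pos [ 543.2 -191.2  137.6] jaw 135.08 tool x [ 0.007 -0.004 -1.   ] j6 19.0 j1 -26.0 t 4.05 open 0.109
shift [-0.0633 -0.0435 -0.1017] turn 45.08
```

View pics/w4.png

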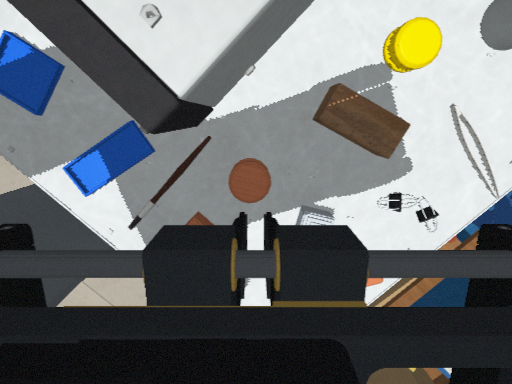

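The fingers closed to 0.11 on nothing and the knob still stands upright (250,180). I'll re-measure before trying again.

```bash
python3 - <<'E'
from h import *
p=env.camera_params("wrist"); im=env.capture("wrist"); 
for c in cnts(mask(im,"copper")):
    for z in (16,30):
        w=ray(p,c,z); (x,y),r=cv2.minEnclosingCircle(w[:,:2].astype(np.float32)); print(c.mean(0).round(),z,round(x,1),round(y,1),round(r,1))
s=env.state(); R,P=tool(s)
print("tcp px",proj(p,P), "below TCP z=30",proj(p,[P[0],P[1],30]))
print("grasp",proj(p,P-19*R[:,0]))
E
```

```text
[370. 282.] 16 551.0 -381.2 16.5
[370. 282.] 30 552.7 -370.7 15.7
[200. 221.] 16 462.2 -183.3 14.2
[200. 221.] 30 467.8 -181.5 13.6
[250. 180.] 16 538.9 -188.7 24.9
[250. 180.] 30 541.2 -186.6 23.8
tcp px [[253.29622718 214.91674038]] below TCP z=30 [[253.28547406 182.83814905]]
grasp [[253.23248958 224.47544642]]
```

play_rows --commands '[0,0.001,0.003,0,0,0.002,0.003,0,0,0.002,0.003,0,0.02,0.002,0.003,0,0.02,0.002,0.003,0,0.02,0.002,0.003,0,0.02,0.002,0.003,0,0.02,0.002,0.003,0,0.02,0.002,0.003,0,0.02,0.002,0.003,0]' --fingers 0.75

```text
time: 4.98
position: [545.2, -191.3, 113.9]
ee_rot: [17.0, 89.8, -27.9]
wrist_force: [0.2, 0.4, -0.4]
opening: 0.68
```

```bash
python3 - <<'E'
from h import *
go(540.5,-188,6,135)
E
```

```text
pos [ 545.2 -191.3  113.9] jaw 135.07 tool x [ 0.003 -0.001 -1.   ] j6 19.1 j1 -25.9 t 4.98 open 0.68
shift [ 0.1079 -0.0011 -0.006 ] turn 0.07
```

play_rows --commands '[0.03,-0.001,-0.006,0,0.06,-0.001,-0.006,0,0.09,-0.001,-0.006,0,0.108,-0.001,-0.006,0,0.108,-0.001,-0.006,0,0.108,-0.001,-0.006,0]'

```text
time: 5.48
position: [540.5, -187.9, 5.8]
ee_rot: [15.5, 89.9, -29.5]
wrist_force: [0.7, -0.2, 0.3]
opening: 0.753
```

```bash
python3 - <<'E'
from h import *
go(540.5,-188,6,135)
im=env.capture("wrist"); cv2.imwrite("pics/w5.png",im[:,:,::-1])
im=env.capture("scene"); cv2.imwrite("pics/s5.png",cv2.resize(im[120:330,140:400,::-1],None,fx=2.8,fy=2.8))
E
```

```text
pos [ 540.5 -187.9    5.8] jaw 135.07 tool x [ 0.002 -0.001 -1.   ] j6 19.2 j1 -25.8 t 5.48 open 0.753
shift [-0.0002 -0.0001  0.0001] turn 0.07
```

View pics/w5.png

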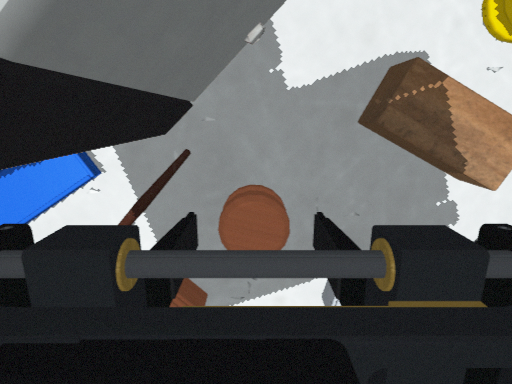

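View pics/s5.png

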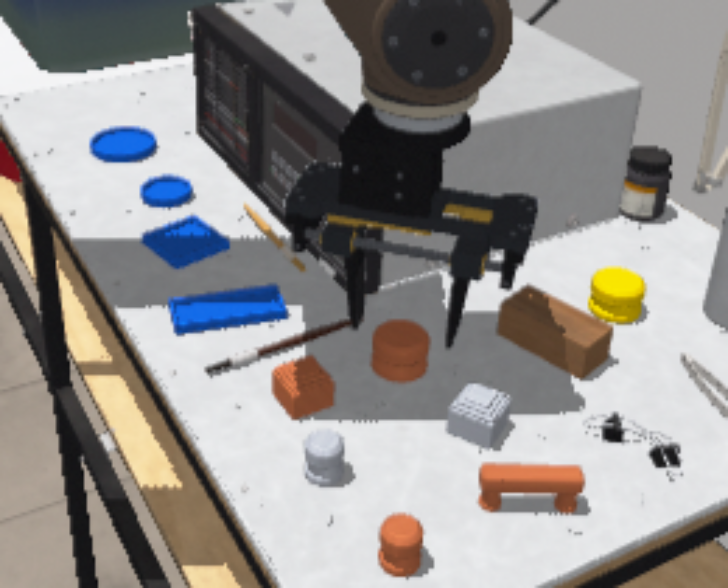

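```bash
python3 - <<'E'
from h import *
s=env.state(); R,P=tool(s)
tips=[P+sg*35.5*R[:,2] for sg in(-1,1)]
for n in("wrist","scene"):
    p=env.camera_params(n)
    q=proj(p,tips); print(n,"tips",q.round(), ((q-[140,120])*2.8).round() if n=="scene" else "")
    X=proj(p,[[540.5,-188,z] for z in(0,30)]); print(X.round(), ((X-[140,120])*2.8).round())
p=env.camera_params("wrist")
im=cv2.imread("pics/w5.png")[:,:,::-1].copy()
for c in cnts(mask(im,"copper")): 
    w=ray(p,c,30); print(c.mean(0),cv2.minEnclosingCircle(w[:,:2].astype(np.float32)))
p=env.camera_params("scene"); im=env.capture("scene")
for c in cnts(mask(im,"copper")): print(c.min(0),c.max(0),c.mean(0).round())
for c in [np.array([[ (355/2.8+140),(327/2.8+120)],[450/2.8+140,347/2.8+120]])]: print(ray(p,c,6),tips)
E
```

```text
wrist tips [[204. 215.]
 [305. 215.]] 
[[253. 212.]
 [253. 228.]] [[317. 259.]
 [317. 301.]]
scene tips [[269. 245.]
 [299. 251.]] [[361. 349.]
 [446. 366.]]
[[283. 250.]
 [284. 239.]] [[401. 364.]
 [404. 335.]]
[187.84042553 296.13829787] ((474.0732116699219, -190.53225708007812), 13.539796829223633)
[253.68115942 221.12077295] ((543.1590576171875, -185.95767211914062), 24.54142951965332)
[497.38423645 120.96551724] ((685.3714599609375, -243.7704620361328), 11.115139961242676)
[476.86725664 109.21238938] ((681.1911010742188, -227.7315216064453), 5.810095310211182)
[275 304] [290 325] [283. 314.]
[311 286] [347 302] [329. 293.]
[238 247] [258 269] [248. 258.]
[273 235] [292 255] [282. 245.]
[339 229] [356 246] [347. 239.]
[304  81] [323  88] [313.  85.]
[296  60] [323  83] [313.  71.]
[278  36] [293  67] [286.  51.]
[[ 527.22124862 -134.16160659    6.        ]
 [ 583.90149844 -193.02096147    6.        ]] [array([ 516.17756827, -163.16802326,    7.11862149]), array([ 566.4451135 , -213.3084447 ,    7.45333753])]
```

play_rows --commands '[0,0,0,0,0,0,0,0,0,0,0,0,0,0,0,0,0,0,0,0,0,0,0,0,0,0,0,0]' --fingers 0

```text
time: 6.22
position: [541.3, -188.3, 7.4]
ee_rot: [18.0, 89.7, -26.9]
wrist_force: [-0.7, -0.1, 1.0]
opening: 0.314
```

```bash
python3 - <<'E'
from h import *
go(540.5,-188,6,135)
im=env.capture("wrist"); cv2.imwrite("pics/w6.png",im[:,:,::-1])
im=env.capture("scene"); cv2.imwrite("pics/s6.png",cv2.resize(im[180:280,220:340,::-1],None,fx=6,fy=6))
E
```

```text
pos [ 541.3 -188.3    7.4] jaw 135.07 tool x [ 0.005 -0.002 -1.   ] j6 19.2 j1 -25.8 t 6.22 open 0.314
shift [ 0.0014 -0.0004 -0.0008] turn 0.07
```

View pics/w6.png

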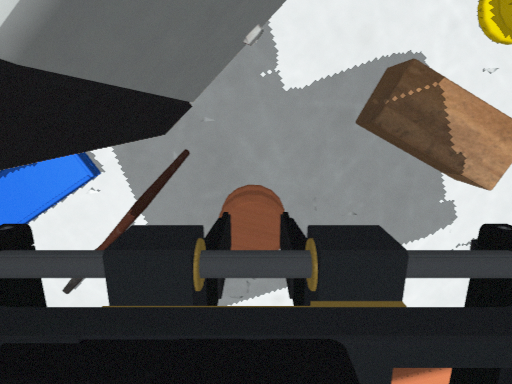

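View pics/s6.png

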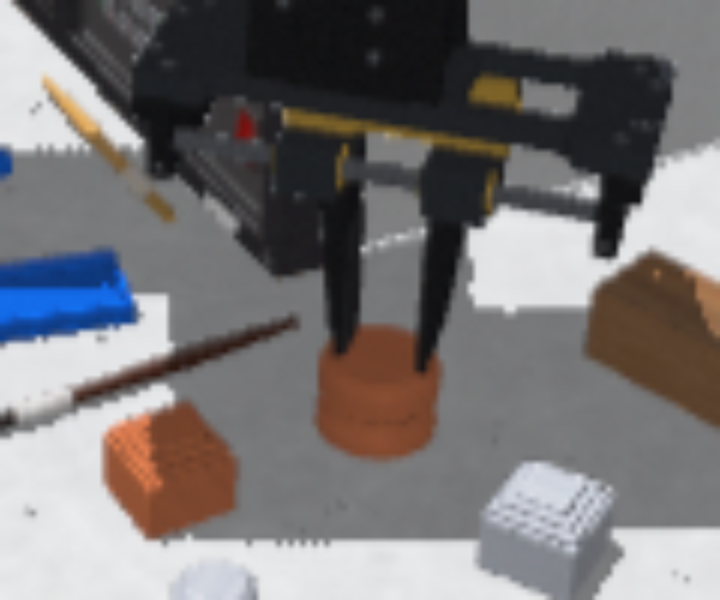

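In both pictures the tips lie over the knob's top face, scene about (277,239) and (291,242), instead of beside it. They seem to sit higher than the stated TCP, so I'll triangulate them.

```bash
python3 - <<'E'
from h import *
s=env.state(); R,P=tool(s); print(s["opening"],P.round(1))
cv2.imwrite("pics/d6.png",cv2.resize(env.capture("side")[180:280,190:310,::-1],None,fx=6,fy=6))
ps=env.camera_params("scene")
for h in (0,10,20,30,40):
    q=proj(ps,[P-R[:,0]*h+sg*15*R[:,2] for sg in(-1,1)]); print(h,q.round(1).tolist())
E
```

```text
0.23261469980668176 [ 541.4 -188.3    7.4]
0 [[277.5, 246.2], [290.4, 248.7]]
10 [[277.7, 242.7], [290.7, 245.2]]
20 [[277.9, 239.1], [291.0, 241.6]]
30 [[278.1, 235.5], [291.2, 238.0]]
40 [[278.3, 231.9], [291.5, 234.4]]
```

View pics/d6.png

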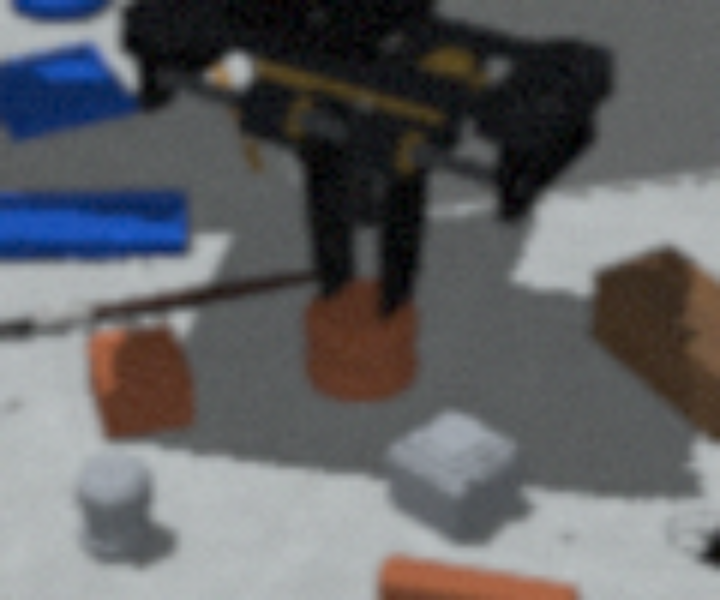

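Both fixed cameras put the real tips about 20–25 mm above the reported TCP, so the fingers closed above the knob. I'll raise, open, and go down in small steps, watching force and picture.

play_rows --commands '[-0.02,0,0,0,-0.03,0,0,0,-0.03,0,0,0,-0.03,0,0,0,-0.03,0,0,0,-0.03,0,0,0,-0.03,0,0,0,-0.03,0,0,0,-0.03,0,0,0]' --fingers 0.75

```text
time: 7.12
position: [541.1, -188.1, 37.1]
ee_rot: [17.8, 89.7, -27.1]
wrist_force: [-0.6, 0.1, 0.4]
opening: 0.732
```

```bash
python3 - <<'E'
from h import *
go(541,-188,-4,135)
E
```

```text
pos [ 541.1 -188.1   37.1] jaw 135.07 tool x [ 0.004 -0.002 -1.   ] j6 19.2 j1 -25.8 t 7.12 open 0.732
shift [ 0.0411 -0.     -0.0004] turn 0.07
```

play_rows --commands '[0.015,0,0,0,0.028,0,0,0,0.034,0,0,0,0.038,0,0,0,0.041,0,0,0,0.041,0,0,0,0.041,0,0,0]'

```text
time: 7.7
position: [541.5, -188.3, -3.6]
ee_rot: [17.9, 89.7, -27.0]
wrist_force: [0.1, 0.2, -0.1]
opening: 0.749
```

```bash
python3 - <<'E'
from h import *
go(541,-188,-12,135)
a=env.capture("side")[180:280,190:310,::-1]
b=env.capture("scene")[180:280,220:340,::-1]
cv2.imwrite("pics/d7.png",np.hstack([cv2.resize(k,None,fx=3.3,fy=3.3,interpolation=cv2.INTER_CUBIC) for k in(a,b)]))
s=env.state(); R,P=tool(s)
ps=env.camera_params("scene");pd=env.camera_params("side")
for h in (0,20,30):
    X=[P-R[:,0]*h+sg*35*R[:,2] for sg in(-1,1)]
    print(h,((proj(pd,X)-[190,180])*3.3).round().tolist(),((proj(ps,X)-[220,180])*3.3+[396,0]).round().tolist())
E
```

```text
pos [ 541.5 -188.3   -3.6] jaw 135.07 tool x [ 0.005 -0.002 -1.   ] j6 19.2 j1 -25.8 t 7.7 open 0.749
shift [ 0.0084 -0.0001 -0.0006] turn 0.07
0 [[161.0, 191.0], [244.0, 219.0]] [[558.0, 225.0], [656.0, 245.0]]
20 [[161.0, 168.0], [244.0, 196.0]] [[558.0, 202.0], [658.0, 222.0]]
30 [[161.0, 157.0], [244.0, 185.0]] [[559.0, 191.0], [659.0, 210.0]]
```

View pics/d7.png

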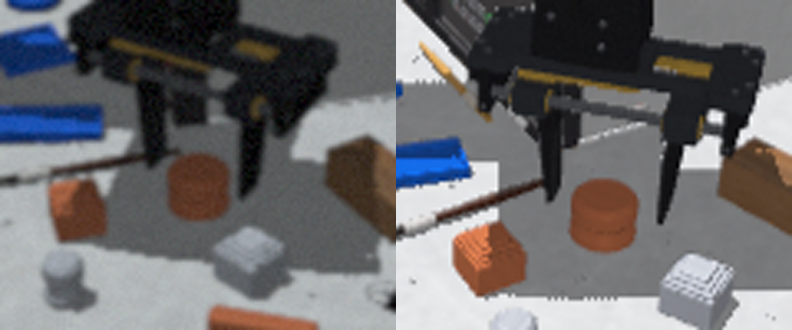

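The tips at scene (550,200)/(661,223) and side (152,166)/(245,198) match about 20–22 mm above the reported TCP in both views. I'll go down to TCP z ≈ −12, which puts the tips near 9 mm.

play_rows --commands '[0.004,0,0,0,0.0085,0,0,0,0.0085,0,0,0]'

```text
time: 8.05
position: [541.2, -188.2, -12.6]
ee_rot: [17.6, 89.7, -27.3]
wrist_force: [-1.0, 0.1, 0.4]
opening: 0.751
```

play_rows --commands '[0,0,0,0,0,0,0,0,0,0,0,0,0,0,0,0,0,0,0,0,0,0,0,0,0,0,0,0]' --fingers 0 --force 25

```text
time: 8.63
position: [541.2, -188.2, -12.6]
ee_rot: [17.7, 89.7, -27.2]
wrist_force: [-0.1, 0.2, 1.1]
opening: 0.475
```

play_rows --commands '[-0.01,0,0,0,-0.03,0,0,0,-0.06,0,0,0,-0.09,0,0,0,-0.12,0,0,0,-0.14,0,0,0,-0.14,0,0,0]'

```text
time: 9.22
position: [542.2, -188.6, 132.3]
ee_rot: [18.7, 89.3, -26.3]
wrist_force: [0.9, -0.7, -0.8]
opening: 0.471
```

```bash
python3 - <<'E'
from h import *
go(460,-130,240,90)
a=env.capture("side")[150:280,160:310,::-1]
b=env.capture("scene")[150:280,200:350,::-1]
cv2.imwrite("pics/d8.png",np.hstack([cv2.resize(k,None,fx=2.6,fy=2.6,interpolation=cv2.INTER_CUBIC) for k in(a,b)]))
E
```

```text
pos [ 542.2 -188.6  132.3] jaw 135.08 tool x [ 0.011 -0.005 -1.   ] j6 19.2 j1 -25.8 t 9.22 open 0.471
shift [-0.1089 -0.0162 -0.0984] turn 45.08
```

View pics/d8.png

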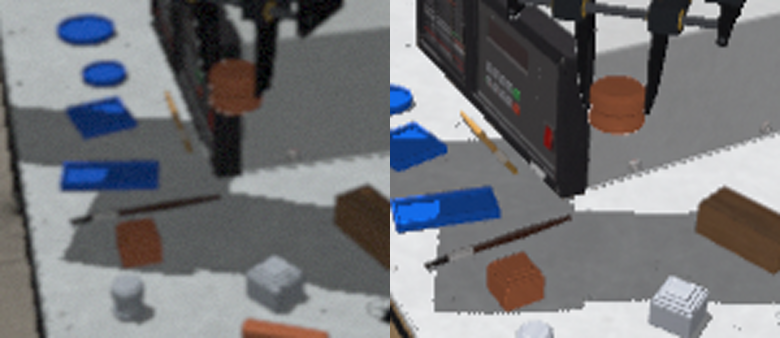

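```bash
python3 - <<'E'
from h import *
go(520,90,250,90)
E
```

```text
pos [ 540.6 -187.9  128.1] jaw 135.08 tool x [ 0.006 -0.003 -1.   ] j6 19.2 j1 -25.8 t 9.32 open 0.472
shift [-0.1228  0.1824 -0.2101] turn 45.08
```

play_rows --commands '[-0.03,0,0,-6.8,-0.06,0,0,-13.6,-0.085,0.015,-0.018,-20.4,-0.1,0.036,-0.042,-27.2,-0.115,0.057,-0.066,-34,-0.122,0.078,-0.09,-40.8,-0.122,0.099,-0.114,-47.6,-0.122,0.12,-0.138,-54.4,-0.122,0.14,-0.161,-61,-0.122,0.16,-0.184,-67]'

```text
time: 10.15
position: [521.8, 57.2, 247.8]
ee_rot: [-66.5, 89.8, -44.1]
wrist_force: [0.3, -0.7, -1.6]
opening: 0.479
```

```bash
python3 - <<'E'
from h import *
go(520,90,250,90)
E
```

```text
pos [521.8  57.2 247.8] jaw 22.41 tool x [ 0.003 -0.003 -1.   ] j6 -23.2 j1 -0.9 t 10.15 open 0.479
shift [-0.0023  0.031   0.0109] turn -67.59
```

play_rows --commands '[-0.002,0.01,0.003,-6.8,-0.002,0.02,0.007,-13.6,-0.002,0.031,0.011,-20.4,-0.002,0.031,0.011,-27.2,-0.002,0.031,0.011,-34,-0.002,0.031,0.011,-40.8,-0.002,0.031,0.011,-47.6,-0.002,0.031,0.011,-54.4,-0.002,0.031,0.011,-61,-0.002,0.031,0.011,-67.6]'

```text
time: 10.98
position: [519.6, 90.0, 248.1]
ee_rot: [177.0, 89.8, -92.7]
wrist_force: [0.1, -0.9, -0.3]
opening: 0.477
```

play_rows --commands '[0,0,0,0,0,0,0,0]'

```text
time: 11.15
position: [519.0, 89.9, 246.6]
ee_rot: [135.9, 89.8, -133.9]
wrist_force: [-0.6, -0.8, -1.3]
opening: 0.476
```

```bash
python3 - <<'E'
from h import *
go(520,90,250,90)
p=env.camera_params("wrist"); im=env.capture("wrist"); cv2.imwrite("pics/w9.png",im[:,:,::-1])
for c in cnts(mask(im,"blue"),100):
    w=ray(p,c,10); r=cv2.minAreaRect(w[:,:2].astype(np.float32)); cc=cv2.minEnclosingCircle(w[:,:2].astype(np.float32))
    print(c.mean(0).round(),len(c),"ctr",np.round(r[0],1),"size",np.round(r[1],1),"ang",round(r[2],1),"circ",np.round(cc[0],1),round(cc[1],1))
E
```

```text
pos [519.   89.9 246.6] jaw 90.16 tool x [-0.003 -0.003 -1.   ] j6 -87.3 j1 2.7 t 11.15 open 0.476
shift [-0.0034 -0.0009  0.0001] turn 0.16
[301. 127.] 97 ctr [468.2 154.6] size [49.3 48.5] ang 46.2 circ [468.3 154.6] 25.2
[385. 124.] 141 ctr [463.1 275. ] size [68.6 71.8] ang 0.1 circ [462.9 275. ] 36.0
[233. 114.] 159 ctr [451.   56.8] size [59.  58.2] ang 11.7 circ [450.9  56.7] 40.4
[150. 108.] 186 ctr [443.8 -60.5] size [40.5 95. ] ang 77.4 circ [443.5 -60.3] 50.4
```

View pics/w9.png

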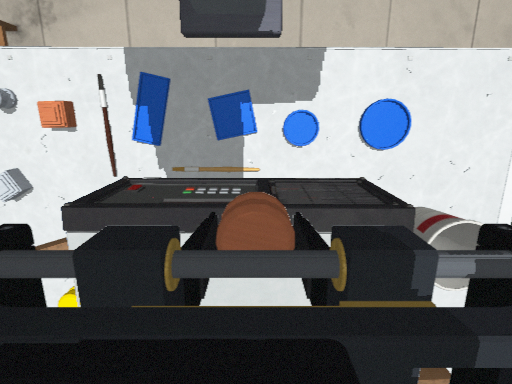

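```bash
python3 - <<'E'
from h import *
p=env.camera_params("wrist")
print(ray(p,[(415,210),(480,215),(130,178),(360,178)],0).round(), ray(p,[(415,210),(480,225),(360,178)],100).round())
go(462,273,60,90)
E
```

```text
[[ 596.  341.    0.]
 [ 604.  445.    0.]
 [ 546. -103.    0.]
 [ 545.  250.    0.]] [[564. 285. 100.]
 [583. 368. 100.]
 [524. 214. 100.]]
pos [519.2  89.9 246.9] jaw 90.12 tool x [-0.002 -0.003 -1.   ] j6 -87.3 j1 2.7 t 11.2 open 0.479
shift [0.1865 0.0564 0.1837] turn 0.12
```

play_rows --commands '[0,0.011,0.036,0,0,0.022,0.072,0,0,0.034,0.108,0,0.02,0.045,0.144,0,0.05,0.056,0.175,0,0.085,0.0565,0.1835,0,0.12,0.0565,0.1835,0,0.155,0.0565,0.1835,0,0.187,0.0565,0.1835,0,0.187,0.0565,0.1835,0]'

```text
time: 12.03
position: [459.0, 271.6, 54.2]
ee_rot: [122.2, 89.3, -147.8]
wrist_force: [-0.1, 0.2, -1.7]
opening: 0.478
```

```bash
python3 - <<'E'
from h import *
go(462,273,-7,90)
a=env.capture("side")[90:220,140:290,::-1]
b=env.capture("scene")[90:220,130:280,::-1]
cv2.imwrite("pics/d9.png",np.hstack([cv2.resize(k,None,fx=2.6,fy=2.6,interpolation=cv2.INTER_CUBIC) for k in(a,b)]))
im=env.capture("wrist"); cv2.imwrite("pics/w10.png",im[:,:,::-1])
E
```

```text
pos [459.  271.6  54.2] jaw 89.95 tool x [-0.011 -0.007 -1.   ] j6 -66.2 j1 23.6 t 12.03 open 0.478
shift [ 0.0612 -0.0036  0.0018] turn -0.05
```

View pics/d9.png

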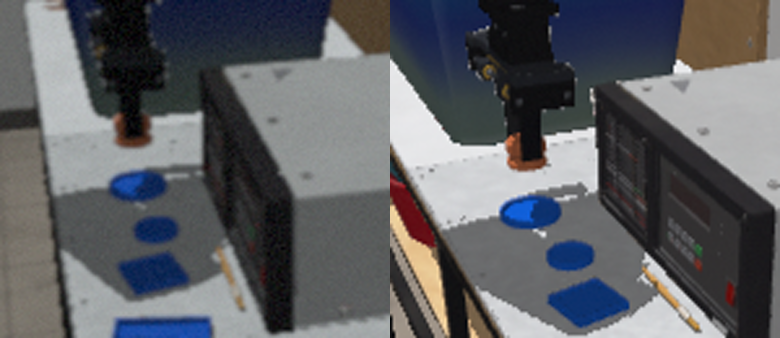

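View pics/w10.png

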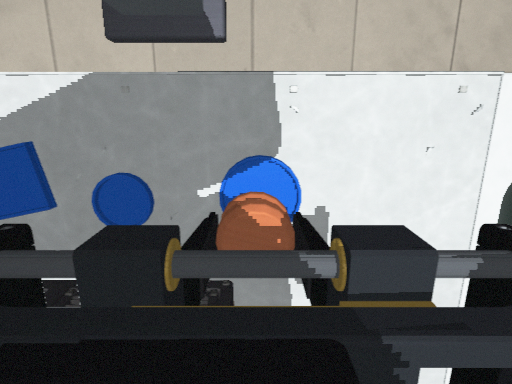

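```bash
python3 - <<'E'
from h import *
p=env.camera_params("wrist"); s=env.state(); R,P=tool(s); print(P.round(1))
im=env.capture("wrist")
from scipy.optimize import least_squares
for c in cnts(mask(im,"blue"),100):
    k=c[c[:,1]<205]; 
    if len(k)<20: continue
    w=ray(p,k,10)[:,:2]
    f=lambda q:np.hypot(*(w-q[:2]).T)-q[2]
    o=least_squares(f,[*w.mean(0),30],loss='soft_l1'); print(c.mean(0).round(),o.x.round(1))
go(463,274,-7,90)
E
```

```text
[462.5 273.   60.6]
[122. 199.] [467.9 156.9  26.3]
[260. 185.] [452.8 276.4  27.7]
[ 22. 181.] [443.5  73.2  24.7]
pos [462.9 273.1  61.3] jaw 90.04 tool x [-0.    -0.002 -1.   ] j6 -66.4 j1 23.6 t 12.23 open 0.48
shift [ 0.0683 -0.0001  0.001 ] turn 0.04
```

play_rows --commands '[0.02,0,0.003,0,0.04,0,0.003,0,0.055,0,0.003,0,0.062,0,0.003,0,0.066,0,0.003,0,0.0675,0,0.003,0,0.0675,0,0.003,0]'

```text
time: 12.82
position: [463.4, 276.1, -5.3]
ee_rot: [-142.8, 89.9, -52.7]
wrist_force: [0.5, -0.0, -1.2]
opening: 0.478
```

```bash
python3 - <<'E'
from h import *
go(463,276,-8,90)
print(env.state()["wrist_force"])
a=env.capture("side")[120:190,150:240,::-1]
b=env.capture("scene")[130:200,140:230,::-1]
cv2.imwrite("pics/d10.png",np.hstack([cv2.resize(k,None,fx=4.3,fy=4.3,interpolation=cv2.INTER_CUBIC) for k in(a,b)]))
E
```

```text
pos [463.4 276.1  -5.3] jaw 90.03 tool x [ 0.001 -0.002 -1.   ] j6 -66.0 j1 23.8 t 12.82 open 0.478
shift [ 0.0027  0.0004 -0.0001] turn 0.03
[ 0.47909132 -0.0084246  -1.19818546]
```

View pics/d10.png

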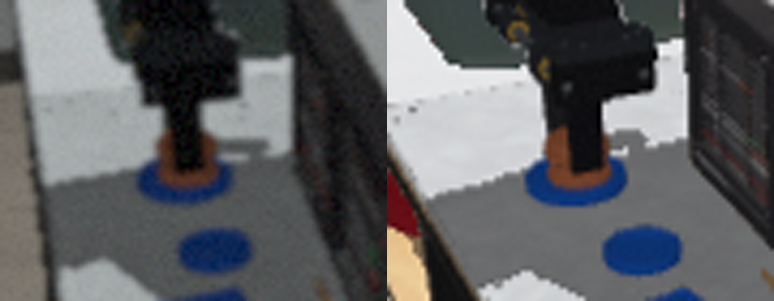

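The knob is centred in the tray in both views. Lower the last 3 mm and release, opening only a little.

play_rows --commands '[0.0015,0,0,0,0.003,0,0,0,0.0035,0,0,0,0.0035,0,0,0]'

```text
time: 13.25
position: [463.6, 276.2, -8.5]
ee_rot: [-126.7, 89.9, -36.7]
wrist_force: [-0.0, -0.2, 3.1]
opening: 0.477
```

play_rows --commands '[0,0,0,0,0,0,0,0,0,0,0,0,0,0,0,0]' --fingers 0.65

```text
time: 13.58
position: [463.5, 276.2, -8.6]
ee_rot: [-128.2, 89.9, -38.2]
wrist_force: [-0.6, -0.1, 0.2]
opening: 0.643
```

play_rows --commands '[-0.02,0,0,0,-0.05,0,0,0,-0.09,0,0,0,-0.13,0,0,0,-0.17,0,0,0,-0.2,0,0,0,-0.2,0,0,0]'

```text
time: 14.17
position: [465.2, 277.5, 197.4]
ee_rot: [-76.5, 89.4, 13.5]
wrist_force: [0.2, 0.4, -0.3]
opening: 0.648
```

```bash
python3 - <<'E'
from h import *
go(437,-357,100,120)
a=env.capture("side")[120:190,150:240,::-1]
b=env.capture("scene")[130:200,140:230,::-1]
cv2.imwrite("pics/d11.png",np.hstack([cv2.resize(k,None,fx=4.3,fy=4.3,interpolation=cv2.INTER_CUBIC) for k in(a,b)]))
E
```

```text
pos [465.2 277.5 197.4] jaw 90.04 tool x [ 0.01   0.002 -1.   ] j6 -66.1 j1 23.9 t 14.17 open 0.648
shift [ 0.0955  0.0296 -0.6347] turn -29.96
```

View pics/d11.png

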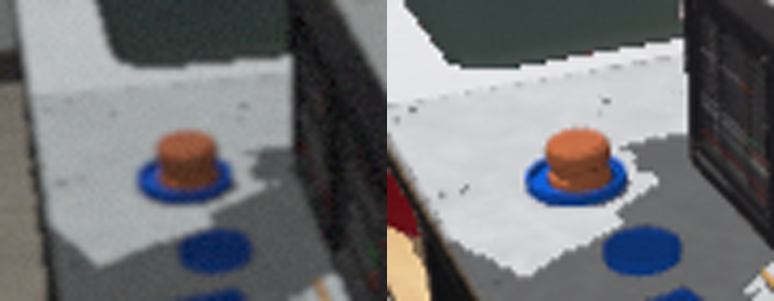

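Large knob is standing in its tray. Next, the small knob.

play_rows --commands '[0,0.001,-0.04,0,0,0.002,-0.08,0,0,0.004,-0.12,0,0,0.006,-0.16,0,0,0.008,-0.2,0,0,0.01,-0.24,0,0,0.012,-0.28,0,0,0.014,-0.32,0,0,0.016,-0.36,0,0,0.018,-0.4,0]' --fingers 0.55

```text
time: 15.1
position: [444.4, -125.1, 190.9]
ee_rot: [-58.8, 89.9, 31.3]
wrist_force: [0.6, -0.0, 0.9]
opening: 0.55
```

```bash
python3 - <<'E'
from h import *
go(437,-358,60,90)
E
```

```text
pos [ 444.4 -125.1  190.9] jaw 90.03 tool x [ 0.001  0.001 -1.   ] j6 -114.0 j1 -24.0 t 15.1 open 0.55
shift [ 0.1307  0.0077 -0.233 ] turn 0.03
```

play_rows --commands '[0,0.002,-0.04,0,0.01,0.004,-0.08,0,0.03,0.006,-0.12,0,0.05,0.008,-0.16,0,0.08,0.008,-0.2,0,0.11,0.008,-0.233,0,0.131,0.008,-0.233,0,0.131,0.008,-0.233,0,0.131,0.008,-0.233,0,0.131,0.008,-0.233,0]'

```text
time: 15.93
position: [436.5, -357.1, 59.8]
ee_rot: [-6.4, 89.9, 83.6]
wrist_force: [-0.1, 0.1, 0.3]
opening: 0.55
```

```bash
python3 - <<'E'
from h import *
go(437,-358,-12,90)
p=env.camera_params("wrist")
im=env.capture("wrist"); cv2.imwrite("pics/w12.png",im[:,:,::-1])
for c in cnts(mask(im,"copper"),60):
    w=ray(p,c,30); print(c.mean(0).round(),cv2.minEnclosingCircle(w[:,:2].astype(np.float32)))
a=env.capture("side")[220:320,160:280,::-1]
b=env.capture("scene")[240:340,220:340,::-1]
cv2.imwrite("pics/d12.png",np.hstack([cv2.resize(k,None,fx=3.3,fy=3.3,interpolation=cv2.INTER_CUBIC) for k in(a,b)]))
E
```

```text
pos [ 436.5 -357.1   59.8] jaw 90.05 tool x [ 0.     0.002 -1.   ] j6 -136.2 j1 -46.0 t 15.93 open 0.55
shift [ 0.0718 -0.0005 -0.0011] turn 0.05
[263. 293.] ((518.3426513671875, -352.21539306640625), 18.23302459716797)
[ 82. 232.] ((462.62811279296875, -499.33770751953125), 7.120887279510498)
[129. 218.] ((451.7408447265625, -459.8941650390625), 7.774143218994141)
[439. 214.] ((445.356689453125, -202.0289306640625), 29.911165237426758)
[252. 196.] ((431.7805480957031, -359.3089599609375), 15.831026077270508)
[ 36. 110.] ((366.99346923828125, -518.0558471679688), 11.041604995727539)
```

View pics/d12.png

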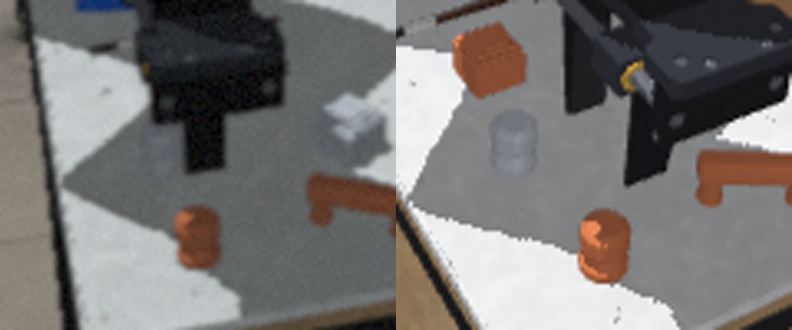

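View pics/w12.png

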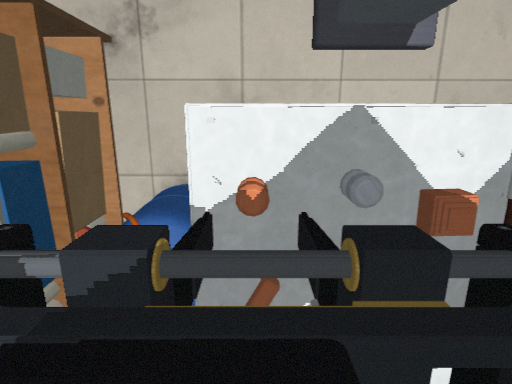

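The knob (252,196) sits between the fingers, and the steel knob (362,188) is clear of them. Descend with TCP x ≈ 435.5.

play_rows --commands '[0.025,0.001,-0.0015,0,0.045,0.001,-0.0015,0,0.06,0.001,-0.0015,0,0.068,0.001,-0.0015,0,0.072,0.001,-0.0015,0,0.072,0.001,-0.0015,0]'

```text
time: 16.58
position: [436.8, -358.7, -10.5]
ee_rot: [-108.8, 89.8, -18.7]
wrist_force: [0.4, -0.4, -0.5]
opening: 0.555
```

play_rows --commands '[0,0,0,0,0,0,0,0,0,0,0,0,0,0,0,0,0,0,0,0,0,0,0,0]' --fingers 0 --force 20

```text
time: 17.08
position: [436.9, -358.9, -10.0]
ee_rot: [-113.6, 89.8, -23.4]
wrist_force: [-0.9, 1.0, 5.8]
opening: 0.292
```

```bash
python3 - <<'E'
from h import *
go(468,155,180,90)
E
```

```text
pos [ 436.9 -358.9  -10. ] jaw 90.13 tool x [ 0.003 -0.001 -1.   ] j6 -136.4 j1 -46.1 t 17.08 open 0.292
shift [-0.1906 -0.0328  0.5136] turn 0.13
```

play_rows --commands '[-0.02,0,0,0,-0.05,0,0,0,-0.09,0,0.01,0,-0.13,-0.004,0.045,0,-0.16,-0.007,0.085,0,-0.17,-0.01,0.125,0,-0.17,-0.013,0.165,0,-0.17,-0.016,0.205,0,-0.17,-0.019,0.245,0,-0.17,-0.022,0.285,0]'

```text
time: 17.92
position: [456.6, -82.8, 160.0]
ee_rot: [-112.8, 89.8, -22.7]
wrist_force: [1.4, -0.1, 0.0]
opening: 0.287
```

```bash
python3 - <<'E'
from h import *
go(468,155,80,90)
E
```

```text
pos [456.6 -82.8 160. ] jaw 90.1 tool x [ 0.004 -0.002 -1.   ] j6 -108.5 j1 -18.4 t 17.92 open 0.287
shift [ 0.0797 -0.0115  0.2379] turn 0.1
```

play_rows --commands '[0,-0.002,0.04,0,0,-0.004,0.08,0,0,-0.006,0.12,0,0,-0.008,0.16,0,0.01,-0.01,0.2,0,0.04,-0.0115,0.23,0,0.07,-0.0115,0.238,0,0.08,-0.0115,0.238,0,0.08,-0.0115,0.238,0,0.08,-0.0115,0.238,0]'

```text
time: 18.75
position: [467.8, 155.1, 79.5]
ee_rot: [-125.3, 89.8, -35.2]
wrist_force: [-0.1, 1.1, -0.2]
opening: 0.29
```

```bash
python3 - <<'E'
from h import *
go(468,155,-5,90)
im=env.capture("wrist"); cv2.imwrite("pics/w13.png",im[:,:,::-1])
p=env.camera_params("wrist"); from scipy.optimize import least_squares
for c in cnts(mask(im,"blue"),100):
    k=c[c[:,1]<185]
    if len(k)<20: continue
    w=ray(p,k,10)[:,:2]
    o=least_squares(lambda q:np.hypot(*(w-q[:2]).T)-26,w.mean(0)+[5,0],loss='soft_l1'); print(c.mean(0).round(),o.x.round(1),o.cost)
E
```

```text
pos [467.8 155.1  79.5] jaw 90.12 tool x [ 0.003 -0.002 -1.   ] j6 -79.2 j1 10.7 t 18.75 open 0.29
shift [0.0845 0.     0.0001] turn 0.12
[255. 186.] [469.3 154.8] 14.818615682792252
[380. 179.] [454.5 277.3] 978.5746741900309
[149. 170.] [443.5  59.2] 704.9279305668096
[ 23. 160.] [422.4 -53.4] 841.9843650386658
```

View pics/w13.png

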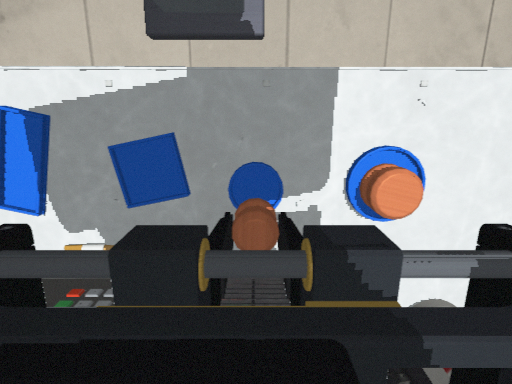

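The small tray centre measures (469.3,154.8), which agrees with the target. Descend.

play_rows --commands '[0.025,0,0,0,0.05,0,0,0,0.065,0,0,0,0.075,0,0,0,0.08,0,0,0,0.083,0,0,0,0.0855,0,0,0,0.0855,0,0,0,0.0855,0,0,0]'

```text
time: 19.55
position: [469.0, 154.8, -4.7]
ee_rot: [-104.8, 89.7, -14.8]
wrist_force: [0.0, -0.4, -0.8]
opening: 0.29
```

```bash
cat > pair.py <<'E'
import sys
from h import *
name,x,y,z=sys.argv[1],*map(float,sys.argv[2:5])
out=[]
for n in("side","scene"):
    p=env.camera_params(n); u,v=proj(p,[x,y,z])[0].astype(int); im=env.capture(n)[:,:,::-1]
    u0=min(max(u-45,0),512-90); v0=min(max(v-40,0),384-80)
    out.append(cv2.resize(im[v0:v0+80,u0:u0+90],None,fx=4.3,fy=4.3,interpolation=cv2.INTER_CUBIC))
cv2.imwrite(name,np.hstack(out))
E
python3 pair.py pics/d13.png 468 155 15; python3 -c "
from h import *
go(468,155,-6,90);print(env.state()['wrist_force'])"
```

```text
pos [469.  154.8  -4.7] jaw 90.08 tool x [ 0.005 -0.001 -1.   ] j6 -79.1 j1 10.7 t 19.65 open 0.289
shift [0.0013 0.001  0.0002] turn 0.08
[-1.08025612 -0.33950444 -0.03533024]
```

View pics/d13.png

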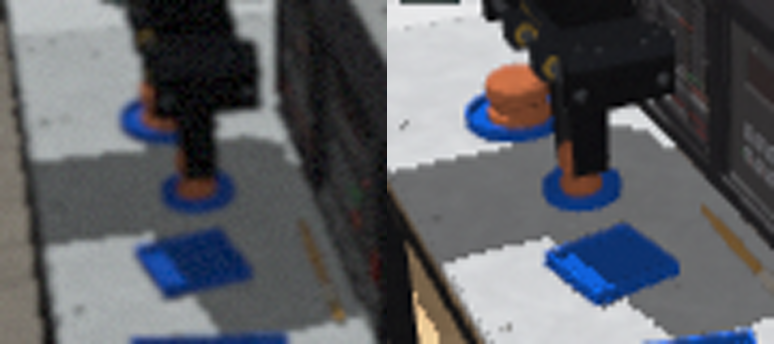

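play_rows --commands '[0.001,0,0,0,0.002,0,0,0,0.002,0,0,0]'

```text
time: 19.9
position: [469.3, 154.9, -6.0]
ee_rot: [-100.9, 89.6, -10.8]
wrist_force: [-1.5, -0.2, 8.9]
opening: 0.288
```

play_rows --commands '[0,0,0,0,0,0,0,0,0,0,0,0,0,0,0,0,0,0,0,0]' --fingers 0.5

```text
time: 20.32
position: [469.3, 154.9, -6.1]
ee_rot: [-101.4, 89.6, -11.3]
wrist_force: [-0.6, -0.9, -0.2]
opening: 0.495
```

play_rows --commands '[-0.02,0,0,0,-0.05,0,0,0,-0.09,0,0,0,-0.13,0,0,0,-0.16,0,-0.02,0,-0.18,0,-0.06,0,-0.18,0,-0.1,0,-0.18,0,-0.14,0,-0.18,0,-0.18,0,-0.18,0.005,-0.22,0]' --fingers 0.65

```text
time: 21.15
position: [463.6, -66.8, 174.4]
ee_rot: [-101.9, 89.6, -11.8]
wrist_force: [1.0, -0.4, -0.1]
opening: 0.65
```

```bash
python3 pair.py pics/d14.png 468 155 15; python3 -c "
from h import *
go(452,-192,60,90)
p=env.camera_params('wrist');im=env.capture('wrist');cv2.imwrite('pics/w14.png',im[:,:,::-1])"
```

```text
pos [463.1 -69.4 174.1] jaw 89.79 tool x [ 0.006 -0.002 -1.   ] j6 -106.4 j1 -16.6 t 21.25 open 0.654
shift [ 0.1142  0.0114 -0.1225] turn -0.21
```

View pics/d14.png

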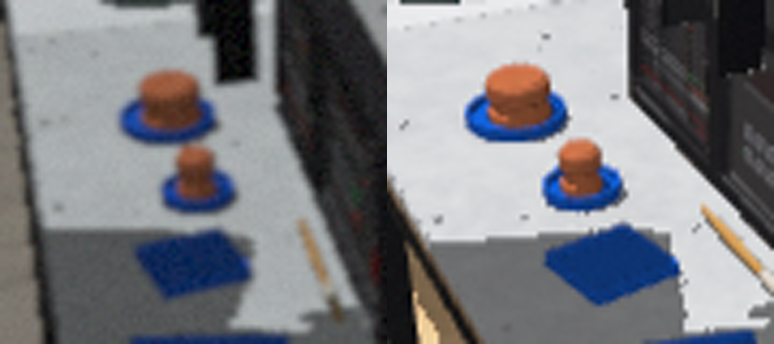

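Both knobs stand in their trays. Next, the cap.

play_rows --commands '[0.01,0.004,-0.04,0,0.03,0.008,-0.08,0,0.06,0.011,-0.1,0,0.09,0.011,-0.122,0,0.114,0.0115,-0.1225,0,0.114,0.0115,-0.1225,0,0.114,0.0115,-0.1225,0,0.114,0.0115,-0.1225,0]'

```text
time: 21.97
position: [452.6, -188.9, 61.2]
ee_rot: [-103.1, 89.6, -13.2]
wrist_force: [-0.3, 0.4, 0.6]
opening: 0.65
```

```bash
python3 pair.py pics/d15.png 452 -192 30; python3 - <<'E'
from h import *
go(452,-192,-12,90)
p=env.camera_params('wrist');im=env.capture('wrist');cv2.imwrite('pics/w15.png',im[:,:,::-1])
for c in cnts(mask(im,"copper"),60):
    w=ray(p,c,24)[:,:2]; r=cv2.minAreaRect(w.astype(np.float32)); print(c.mean(0).round(),[np.round(k,1) for k in r])
E
```

```text
pos [ 452.8 -189.2   61.6] jaw 89.91 tool x [ 0.008 -0.002 -1.   ] j6 -120.5 j1 -30.5 t 22.07 open 0.657
shift [ 0.0736  0.0014 -0.0026] turn -0.09
[252. 193.] [array([ 448., -192.]), array([39.2, 34.4]), np.float64(0.7)]
```

View pics/w15.png

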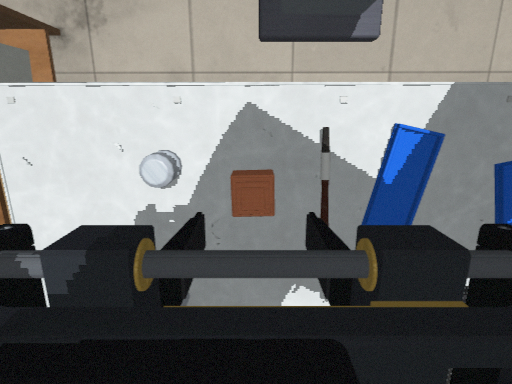

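View pics/d15.png

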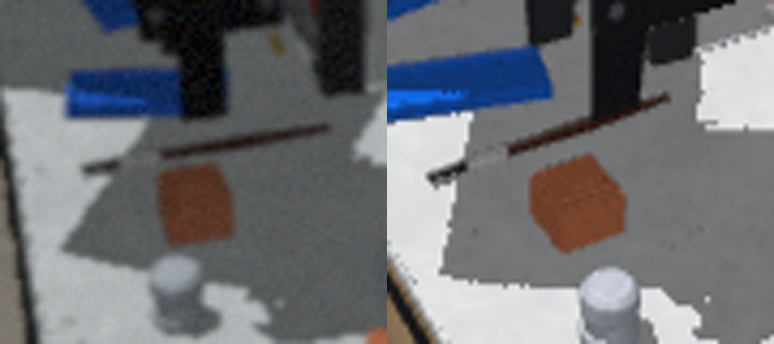

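The cap (252,193) is square to the jaws and the brush (325,180) is clear. Descend to (450.5,−192).

play_rows --commands '[0.025,0.002,-0.003,0,0.045,0.0025,-0.003,0,0.06,0.0025,-0.003,0,0.068,0.0025,-0.003,0,0.073,0.0025,-0.003,0,0.073,0.0025,-0.003,0]'

```text
time: 22.62
position: [451.0, -192.3, -11.4]
ee_rot: [-106.6, 89.5, -16.6]
wrist_force: [-0.4, 0.2, 0.3]
opening: 0.65
```

play_rows --commands '[0,0,0,0,0,0,0,0,0,0,0,0,0,0,0,0,0,0,0,0,0,0,0,0]' --fingers 0 --force 25

```text
time: 23.12
position: [451.2, -192.4, -11.0]
ee_rot: [-107.4, 89.5, -17.5]
wrist_force: [-0.8, 0.8, 6.1]
opening: 0.376
```

```bash
python3 - <<'E'
from h import *
go(451,56,120,102)
E
```

```text
pos [ 451.2 -192.4  -11. ] jaw 89.91 tool x [ 0.009 -0.003 -1.   ] j6 -121.0 j1 -30.9 t 23.12 open 0.376
shift [-0.1317 -0.0005  0.2481] turn -12.09
```

play_rows --commands '[-0.02,0,0,0,-0.05,0,0,0,-0.09,0,0.01,0,-0.12,0,0.045,-3,-0.131,0,0.085,-6,-0.131,0,0.125,-9,-0.131,0,0.165,-12,-0.131,0,0.205,-12,-0.131,0,0.24,-12,-0.131,0,0.248,-12]'

```text
time: 23.95
position: [449.7, 59.7, 119.4]
ee_rot: [-116.6, 89.5, -14.5]
wrist_force: [-0.5, -0.0, -1.1]
opening: 0.379
```

```bash
python3 - <<'E'
from h import *
go(451,56,70,102)
p=env.camera_params('wrist');im=env.capture('wrist');cv2.imwrite('pics/w16.png',im[:,:,::-1])
E
```

```text
pos [449.7  59.7 119.4] jaw 102.08 tool x [ 0.009 -0.002 -1.   ] j6 -102.7 j1 -0.7 t 23.95 open 0.379
shift [ 0.0495 -0.0001 -0.0037] turn 0.08
```

View pics/w16.png

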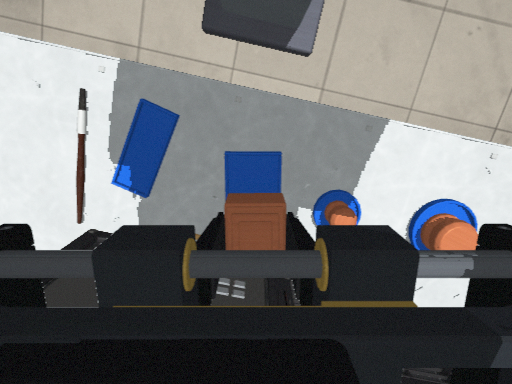

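```bash
python3 - <<'E'
from h import *
p=env.camera_params('wrist');im=env.capture('wrist')
for c in cnts(mask(im,"blue"),300):
    k=c[c[:,1]<190]; u0,u1,v0=k[:,0].min(),k[:,0].max(),k[:,1].min(); 
    if 200<u0<260:
        a,b=ray(p,[(u0,v0),(u1,v0)],10)[:,:2]; d=(b-a)/np.hypot(*(b-a)); n=np.array([d[1],-d[0]]); n*=np.sign(n[0])
        print(u0,u1,v0,a,b,np.hypot(*(b-a)),"centre",(a+b)/2+30*n)
go(451,56,70,102)
E
```

```text
Traceback (most recent call last):
ValueError: zero-size array to reduction operation minimum which has no identity
```

```bash
python3 - <<'E'
from h import *
p=env.camera_params('wrist');im=env.capture('wrist')
for c in cnts(mask(im,"blue"),300):
    k=c[c[:,1]<190]
    if len(k)<5: continue
    u0,u1,v0=k[:,0].min(),k[:,0].max(),k[:,1].min(); 
    if 200<u0<260:
        a,b=ray(p,[(u0,v0),(u1,v0)],10)[:,:2]; d=(b-a)/np.hypot(*(b-a)); n=np.array([d[1],-d[0]]); n*=np.sign(n[0])
        print(u0,u1,v0,a,b,np.hypot(*(b-a)),"centre",(a+b)/2+30*n)
go(451,56,70,102)
E
```

```text
227 283 152 [427.54140881  21.80223715] [415.36594821  78.59513982] 58.08335075627546 centre [450.7871632   56.48730326]
pos [450.4  56.1 119.3] jaw 102.02 tool x [ 0.009 -0.003 -1.   ] j6 -103.0 j1 -1.1 t 24.1 open 0.375
shift [ 0.0493 -0.0002 -0.    ] turn 0.02
```

Tray centre (450.8,56.5), in agreement with the target. Descend towards TCP z −6.

play_rows --commands '[0.03,0,0,0,0.06,0,0,0,0.09,0,0,0,0.105,0,0,0,0.115,0,0,0,0.12,0,0,0,0.124,0,0,0,0.1245,0,0,0,0.1245,0,0,0]'

```text
time: 24.85
position: [451.7, 55.2, -4.9]
ee_rot: [-119.9, 89.5, -18.0]
wrist_force: [0.1, -1.0, -1.0]
opening: 0.378
```

```bash
python3 pair.py pics/d17.png 451 56 15; python3 -c "
from h import *
go(451,56.5,-7,102)"
```

```text
pos [451.8  55.5  -4.6] jaw 102.01 tool x [ 0.01  -0.003 -1.   ] j6 -102.9 j1 -1.2 t 24.95 open 0.378
shift [0.0024 0.0006 0.0011] turn 0.01
```

View pics/d17.png

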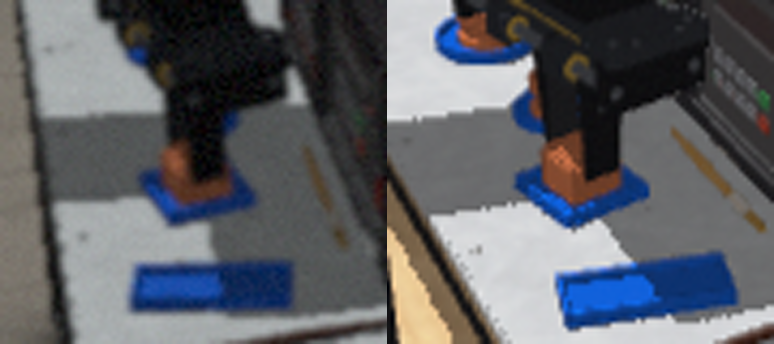

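play_rows --commands '[0.0015,0,0,0,0.003,0,0,0,0.003,0,0,0]'

```text
time: 25.2
position: [451.9, 55.6, -7.5]
ee_rot: [-118.3, 89.4, -16.2]
wrist_force: [-0.5, 0.1, -0.8]
opening: 0.372
```

play_rows --commands '[0,0,0,0,0,0,0,0,0,0,0,0,0,0,0,0,0,0,0,0]' --fingers 0.55

```text
time: 25.62
position: [451.9, 55.6, -7.5]
ee_rot: [-118.2, 89.4, -16.2]
wrist_force: [0.3, -0.4, -0.6]
opening: 0.548
```

play_rows --commands '[-0.02,0,0,0,-0.05,0,0,0,-0.09,0,0,0,-0.13,0,0,0,-0.17,0,0,0,-0.2,0,0,0,-0.2,0,-0.03,0,-0.2,0,-0.06,0]'

```text
time: 26.28
position: [463.0, -2.5, 195.0]
ee_rot: [-115.8, 89.1, -13.6]
wrist_force: [-0.0, 0.5, 0.2]
opening: 0.553
```

```bash
python3 pair.py pics/d18.png 451 56 15; python3 -c "
from h import *
go(540,-356,110,61)"
```

```text
pos [463.2  -5.  193.3] jaw 101.9 tool x [ 0.012 -0.004 -1.   ] j6 -110.6 j1 -8.7 t 26.38 open 0.546
shift [ 0.0855 -0.0019 -0.3588] turn 40.9
```

View pics/d18.png

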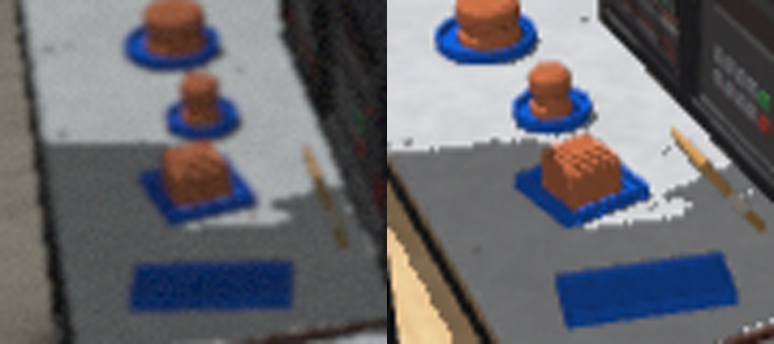

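Cap is in. Last, the bar pull, with the jaws at 61°.

play_rows --commands '[0,0,-0.035,4.5,0,0,-0.07,9,0,0,-0.105,13.5,0,0,-0.14,18,0,0,-0.175,22.5,0.01,0,-0.21,27,0.025,-0.001,-0.245,31.5,0.045,-0.002,-0.28,36,0.065,-0.002,-0.32,40.9,0.0855,-0.002,-0.359,40.9]' --fingers 0.42

```text
time: 27.22
position: [539.3, -352.6, 111.4]
ee_rot: [-76.5, 89.3, -15.8]
wrist_force: [0.6, 0.7, 0.4]
opening: 0.42
```

play_rows --commands '[0,0,0,0,0,0,0,0]'

```text
time: 27.38
position: [538.6, -353.3, 109.1]
ee_rot: [-67.0, 89.5, -6.4]
wrist_force: [0.3, 0.3, 0.1]
opening: 0.418
```

```bash
python3 pair.py pics/d19.png 540 -356 30; python3 - <<'E'
from h import *
p=env.camera_params('wrist');im=env.capture('wrist');cv2.imwrite('pics/w19.png',im[:,:,::-1])
go(540,-356,60,61)
for c in cnts(mask(im,"copper"),150):
    w=ray(p,c,30)[:,:2]; r=cv2.minAreaRect(w.astype(np.float32)); print(c.mean(0).round(),[np.round(k,1) for k in r])
E
```

```text
pos [ 539.4 -351.4  111.9] jaw 60.76 tool x [ 0.012 -0.003 -1.   ] j6 -100.0 j1 -39.1 t 27.53 open 0.42
shift [ 0.052  -0.0021 -0.0038] turn -0.24
[249. 187.] [array([ 537.7, -357.7]), array([14.4, 71.2]), np.float64(60.7)]
```

View pics/w19.png

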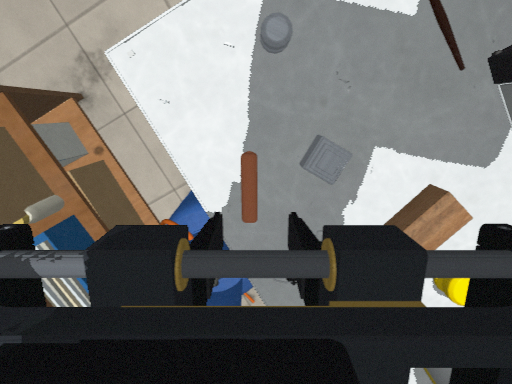

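View pics/d19.png

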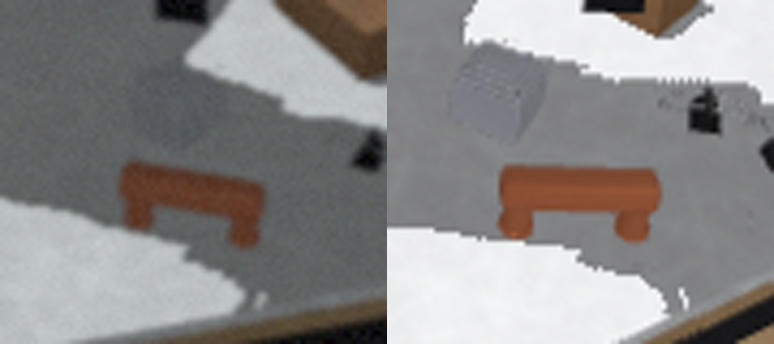

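```bash
python3 - <<'E'
from h import *
go(538.5,-357,-11,60.8)
E
```

```text
pos [ 539.4 -351.4  111.9] jaw 60.76 tool x [ 0.012 -0.003 -1.   ] j6 -100.0 j1 -39.1 t 27.53 open 0.42
shift [ 0.1229 -0.0004 -0.0057] turn -0.04
```

play_rows --commands '[0.03,0,-0.005,0,0.06,0,-0.005,0,0.085,0,-0.005,0,0.105,0,-0.005,0,0.117,0,-0.005,0,0.122,0,-0.005,0,0.122,0,-0.005,0,0.122,0,-0.005,0]'

```text
time: 28.2
position: [539.0, -356.2, -8.8]
ee_rot: [-78.7, 89.2, -17.9]
wrist_force: [-0.4, 0.8, 0.4]
opening: 0.419
```

play_rows --commands '[0,0,0,0,0,0,0,0,0,0,0,0,0,0,0,0,0,0,0,0,0,0,0,0]' --fingers 0 --force 25

```text
time: 28.7
position: [539.2, -356.4, -8.4]
ee_rot: [-79.5, 89.2, -18.7]
wrist_force: [-0.2, -0.1, 4.5]
opening: 0.166
```

```bash
python3 - <<'E'
from h import *
go(443.5,-60,140,77.4)
E
```

```text
pos [ 539.2 -356.4   -8.4] jaw 60.78 tool x [ 0.013 -0.005 -1.   ] j6 -100.6 j1 -39.4 t 28.7 open 0.166
shift [-0.151   0.2261  0.2123] turn -16.62
```

play_rows --commands '[-0.02,0,0,0,-0.05,0,0,0,-0.09,0.005,0.005,0,-0.125,0.027,0.025,-3,-0.151,0.052,0.05,-6,-0.151,0.08,0.076,-9,-0.151,0.109,0.102,-12,-0.151,0.138,0.129,-15,-0.151,0.167,0.156,-16.6,-0.151,0.196,0.184,-16.6]'

```text
time: 29.53
position: [454.8, -97.9, 140.4]
ee_rot: [-96.3, 89.2, -18.8]
wrist_force: [0.3, 0.2, -1.3]
opening: 0.168
```

```bash
python3 - <<'E'
from h import *
go(443.5,-60,110,77.4)
E
```

```text
pos [454.8 -97.9 140.4] jaw 77.46 tool x [ 0.013 -0.005 -1.   ] j6 -97.8 j1 -20.3 t 29.53 open 0.168
shift [0.0301 0.0197 0.0346] turn 0.06
```

play_rows --commands '[0.005,0.01,0.017,0,0.015,0.0195,0.0345,0,0.03,0.0195,0.0345,0,0.03,0.0195,0.0345,0,0.03,0.0195,0.0345,0,0.03,0.0195,0.0345,0]'

```text
time: 30.03
position: [444.1, -60.6, 110.5]
ee_rot: [-96.3, 89.2, -18.9]
wrist_force: [0.9, -0.9, -0.3]
opening: 0.17
```

```bash
python3 - <<'E'
from h import *
p=env.camera_params('wrist');im=env.capture('wrist');cv2.imwrite('pics/w20.png',im[:,:,::-1])
for c in cnts(mask(im,"blue"),300):
    k=c[c[:,1]<190]
    if len(k)<5: continue
    u0,u1,v0=k[:,0].min(),k[:,0].max(),k[:,1].min(); 
    if 200<u0<300:
        a,b=ray(p,[(u0,v0),(u1,v0)],10)[:,:2]; d=(b-a)/np.hypot(*(b-a)); n=np.array([d[1],-d[0]]); n*=np.sign(n[0])
        print(u0,u1,v0,a,b,np.hypot(*(b-a)),"centre",(a+b)/2+48*n,"ang",np.degrees(np.arctan2(n[1],n[0])))
go(443.5,-60,-4,77.4)
E
```

```text
235 273 134 [392.9484211  -69.83309328] [401.1632782  -33.07862097] 37.661321164677666 centre [443.90005522 -61.92583344] ang -12.598900084134723
pos [444.1 -60.7 110.6] jaw 77.42 tool x [ 0.014 -0.005 -1.   ] j6 -93.6 j1 -16.2 t 30.08 open 0.168
shift [0.1146 0.0025 0.0008] turn 0.02
```

View pics/w20.png

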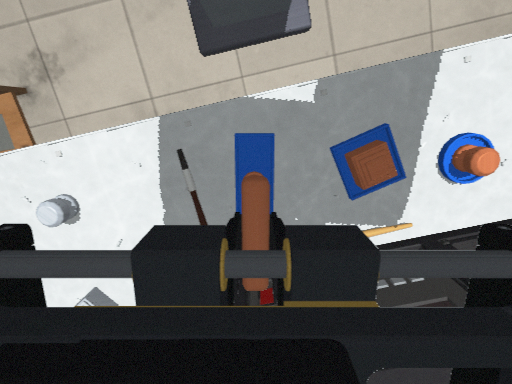

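The tray (235–273, top 134) is parallel to the bar, centre (443.9,−61.5). Descend.

play_rows --commands '[0.03,0.0005,0,0,0.06,0.001,0,0,0.085,0.0015,0,0,0.1,0.002,0,0,0.108,0.002,0,0,0.112,0.002,0,0,0.113,0.002,0,0,0.113,0.002,0,0]'

```text
time: 30.75
position: [444.3, -61.1, -1.8]
ee_rot: [-96.0, 89.1, -18.6]
wrist_force: [0.9, 0.8, -0.9]
opening: 0.17
```

```bash
python3 pair.py pics/d21.png 444 -61 15; python3 -c "
from h import *
go(444,-61,-4.5,77.4)"
```

```text
pos [444.3 -61.1  -1.5] jaw 77.41 tool x [ 0.016 -0.005 -1.   ] j6 -93.6 j1 -16.2 t 30.85 open 0.167
shift [ 0.003   0.0004 -0.    ] turn 0.01
```

View pics/d21.png

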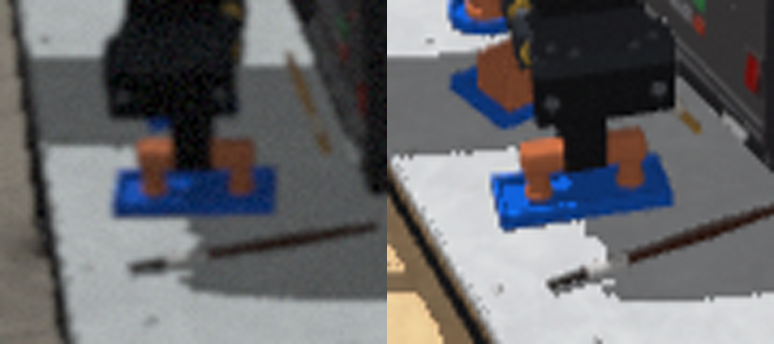

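play_rows --commands '[0.0015,0,0,0,0.003,0,0,0,0.0035,0,0,0]'

```text
time: 31.1
position: [444.6, -61.1, -4.8]
ee_rot: [-95.8, 89.0, -18.4]
wrist_force: [0.5, 0.4, -0.7]
opening: 0.167
```

play_rows --commands '[0,0,0,0,0,0,0,0,0,0,0,0,0,0,0,0,0,0,0,0]' --fingers 0.4

```text
time: 31.52
position: [444.6, -61.1, -4.8]
ee_rot: [-95.9, 89.0, -18.5]
wrist_force: [-0.3, -0.2, -0.3]
opening: 0.392
```

play_rows --commands '[-0.02,0,0,0,-0.05,0,0,0,-0.09,0,0,0,-0.13,0,0,0,-0.17,0,0,0,-0.21,0,0,0,-0.25,-0.03,0,0,-0.25,-0.06,0,0,-0.25,-0.08,0,0,-0.25,-0.08,0,0]'

```text
time: 32.35
position: [521.5, -78.0, 247.1]
ee_rot: [-95.6, 88.9, -18.2]
wrist_force: [0.2, -0.3, -0.8]
opening: 0.4
```

```bash
python3 - <<'E'
from h import *
o=[cv2.resize(env.capture(n)[140:340,a:a+220,::-1],None,fx=1.8,fy=1.8,interpolation=cv2.INTER_CUBIC) for n,a in(("side",150),("scene",150))]
cv2.imwrite('pics/end.png',np.hstack(o))
im=env.capture('wrist');cv2.imwrite('pics/wend.png',im[:,:,::-1])
s=env.state();print(s["position"],s["time"],s["opening"])
E
```

```text
[517.67191043 -76.89385184 245.92100487] 32.5 0.4005729535518902
```

View pics/end.png

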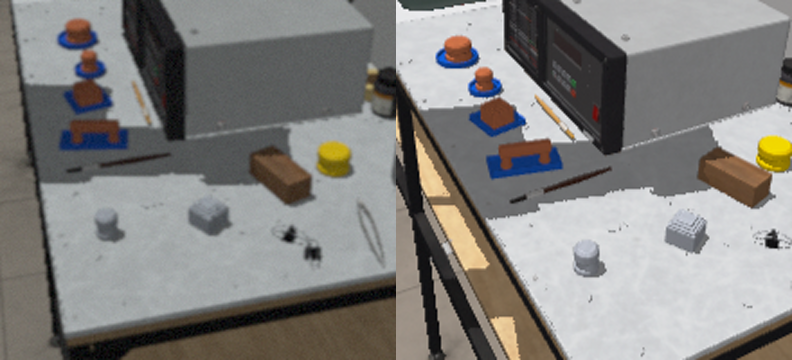

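View pics/wend.png

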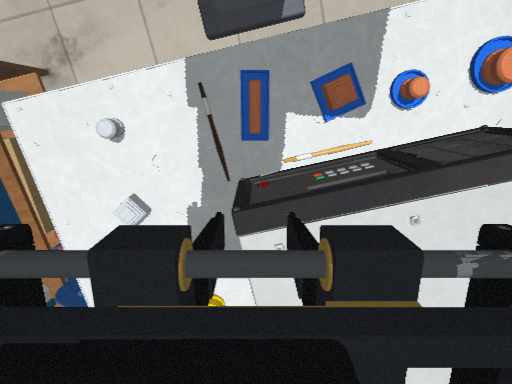

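All four copper parts stand in their matching trays. The bar (255,105) is lengthwise with margin all round, the steel parts and the yellow look-alike are untouched, and the arm is clear. Handing in.

```bash
python3 -c "
from station import env
print(env.close_job())"
```

```text
the job is handed in; nothing more can be done
None
```

All four copper fittings now stand upright in their matching blue trays: large knob, small knob, square post cap and bar pull. The job was handed in at about 32.5 s.

- **Final pictures:** in the wrist, scene and side views each part sits inside its rim, with the bar lengthwise in the oblong tray. The two steel fittings and the yellow knob look undisturbed, and the gripper is well clear.
- **Forces:** the highest reading between moves was about 9 N at the wrist.
- **Missed grasps:** the first two tries at the large knob closed on nothing and left it standing. Pictures showed the real fingertips about 20 mm above where the reported tool point puts them. I lowered all later grasps by that much, and each then closed on the part's stated width.
- **Measurements that disagreed:** the fixed cameras and the wrist camera differed by about 5–10 mm on tray positions. I used the wrist values and confirmed each fit in the pictures before letting go.

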